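# Put the labelling tools back where each belongs

### The job

The meal samples are labelled; put the scattered tools back where each belongs. Lay the marker and the ballpoint in the black pen rest, one in each of its two grooves; lay the probe thermometer, display up, with its handle in the wire cradles of the blue holder and its probe over the white drip strip; stand the stamp upright in the round well of the wooden caddy and lay the ink pad flat in the caddy's walled bay. Leave the roll of labels where it lies.

Things in the scene. Friction and masses are not known exactly. Their poses are not given: they have to be found in the camera images.
- marker: Thick white marker pen with a black cap, about 135 mm long and 17 mm thick, lying on the worktop. Origin: middle of its underside; its y axis runs along it, z up. Grip it across x at its middle.
- ballpoint: Slim dark-blue ballpoint pen, 145 mm long, 12 mm wide, 9 mm high, lying on the worktop. Origin: middle of its underside; its y axis runs along it, z up. Grip it across x at its middle.
- thermometer: White probe thermometer, display up, 184 mm long along y: thin steel probe at -y (tip y = -92 mm), handle at +y, 22 mm wide (x), 16 mm high, spanning y = +14 to +92 mm: grip it across x at y = +53 mm. Origin: mid-length, at the underside of the handle; z up.
- date_stamp: Round turned-wood hand stamp, 64 mm tall, 24 mm across at the foot, standing upright. Origin: centre of its foot, z up. Grip the round knob (20 mm thick, 27 to 64 mm above the foot).
- ink_pad: Closed dark-blue stamp pad tin, 56 mm (x) by 70 mm (y) by 13 mm high, lying flat, about 0.09 kg. Origin: centre of its underside, z up. Grip it across x (56 mm).
- label_roll: White roll of labels, 78 mm across and 34 mm high, a bystander lying flat among the things. Origin: centre of its underside. It is loose and must stay where it is.
- pen_rest: Fixed black plate 130 (x) by 88 mm (y), 6 mm high, with two combs of bent steel wire at y = -36 and +36 mm (66 mm free between them for fingers) that form two equal grooves for pens along y, centred at x = -34 and +34 mm: floor 20.5 mm above the origin and 22 mm wide, sides flaring to 42 mm at the tops, 40.5 mm up. Origin: centre of its underside, z up.
- probe_holder: Fixed blue plate 64 (x) by 200 mm (y), 6 mm high. Wire cradles at y = +26 and +80 mm (49 mm free between for fingers) carry the thermometer handle: floor 20.5 mm above origin, 30 mm wide, flaring to 48 mm at 40.5 mm up. White drip strip at y < 0, under the probe. Origin: centre of underside. Thermometer home: its origin 20.5 mm above this one, its +y along this +y.
- stamp_caddy: Fixed light wooden plate 92 (x) by 164 mm (y), 6 mm high. Stamp well at x 0, y +54 mm: 40 mm inner diameter, floor 6.5 and rim 22.5 mm above origin. Ink pad bay 72 (x) by 88 mm (y), centred x 0, y -26 mm, floor 6 mm up, 8 mm high walls along its y ends and round its corners; +x and -x sides open for fingers (56 mm). Pad's long side along y, either way round. Origin: centre of underside.

How it is judged:
By the outcome, as a careful person would: the job done as asked, in the order asked, and still so for the second after the job is handed in, with the robot touching nothing.
It also fails if it takes over 122 s, if anything falls off the work surface, if the arm or the gripper's body presses on something with over 40 N, if the wrist force passes 120 N, or if a joint passes its speed limit or range.

### The arm

A 6-joint arm with a two-finger parallel gripper is mounted at the origin on a cart in front of the work surface, level with it; the furniture and walls round the work are solid. World frame = base frame: x ahead of the robot, y to its left, z up, the work surface at z = 0. Lengths are in m, angles in rad, forces in N, time in s.
With the tool pointing down it reaches from about 0.35 to 0.85 m from the base axis. Payload 8.1 kg.
Tool frame: the origin (TCP) lies at the very end of the fingers, on their centre line; the grasp point (between the pads) lies 19 mm behind it; z points along the fingers, y is the line along which they close (so a half turn about z gives the same grasp; the last joint's range is limited). The gripper opens to 93 mm and grips with 3 to 60 N. Pads are 15 mm wide; open, the fingers measure 128 mm over their backs; the gripper's body (75 mm by 188 mm) begins 65 mm behind the grasp point.
Start: joints at [1.252, 0.13, 1.488, -0, 1.523, -0.085], TCP at [0.139, 0.584, 0.219] pointing down, gripper open.
Joint ranges: [-2.96, 2.96], [-0.89, 2.26], [0.02, 2.5], [-1.34, 4.48], [0, 2.73], [-2.66, 2.66]. Speed limits (rad/s): [2.39, 2.39, 2.79, 3.14, 3.14, 3.14].

### API

Orientations are given as a unit quaternion [x, y, z, w].
In Python, from cell import monitor, optics, ctrl gives the robot as it stands.
- The arm moves only by the shell command python3 -m inch 'ROWS' [OPENING] [FORCE]. ROWS is a JSON object of lists of equal length, an entry for each row: "slide": the shift along the tool's x, y, z in units of 100 mm (1.0 is 100 mm), a list of three; "rotation": the turn, a rotation vector about the tool's x, y, z in units of pi/2 rad (1.0 is pi/2 rad), a list of three. In form: {"slide": [[x, y, z], ...], "rotation": [[rx, ry, rz], ...]}. A call has 1 to 10 rows; each row is the pose to reach, as a shift and turn from the pose commanded when the call began, along the tool's axes at that moment; what a row does not reach only later rows make up. A row lasts 1/10 s, in which the tool goes at most 50 mm and 8.59 degrees, less where a joint would pass 70% of its speed; a pose out of reach is approached as far as the arm can. A call with a number of a shift or a turn outside -1 to 1 is refused whole. A call with a gripper value outside its range is refused whole. OPENING is the closure, from -1 (fully open) to 1 (shut), set as the call begins (- or left out, the last holds). The fingers move at their own pace and stop on an object; FORCE is the grip in N (left out, the last holds). Time passes only in rows, so rows that repeat a pose let the fingers close. It gives the time, the measured TCP pose, the force, the opening and the grip force at its end, in the units of the state.
- monitor.sense(): the state, without advancing time (a new reading comes with each control period).
- optics.capture(name): name is "side" or "top" or "wrist"; returns the picture (400x640x3 uint8, red, green, blue); there is no depth.
- optics.camera_model(name): a dict with "K" (3x3 intrinsics, pixels), "distortion" ([k1, k2, p1, p2, k3] as OpenCV has them; the pictures are not rectified), "rvec" (rotation vector, rad) and "tvec" (3), from world to camera coordinates, as OpenCV has them; the wrist camera has in their place "mount" (4x4, takes a point from camera to tool coordinates, whose origin is the TCP and whose axes are the flange's). Camera axes: x right, y down, z forward; pixel columns grow to the right and rows downward; lengths in m; the calibration is good to about 2 mm. A picture is of the moment at which its call begins: read the wrist's pose just before it. camera_model takes no time and is no camera call.
- ctrl.close_job(): hands the job in; it is judged then, once.
The state is a dict: "time_s": time; "qpos": joint angles; "dq": joint speeds; "joint_efforts": joint torques, N m; "eef_pos": TCP position; "tool_rot": TCP orientation; "force": force on the tool from outside, world axes, zero at the start; "torque": the same for the moment, N m; "opening": finger opening in m; "finger_force": force on a finger pad.
Only numpy, scipy, OpenCV 4.12 (cv2) and the standard library are available. Lean on these libraries where they do the work, as an engineer would, in place of code of your own. Each camera call takes 0.05 s, during which the arm holds its last target. There are 200 camera calls.

## Working session

There is one attempt and no reset: what is moved stays moved. The work goes in short steps, Python scripts to look and compute and a shell command to move; the robot and the scene stay as the last step left them, time stands still between calls to the robot, and variables do not carry over. Pictures are saved under pics/ and viewed, at most 14 in all, crops included, and the job is handed in when it is done.

```bash
ls; mkdir -p pics; python3 - <<'E'
from cell import monitor, optics, ctrl
import cv2,json
print(monitor.sense())
for n in("top","side","wrist"):
    im=optics.capture(n); cv2.imwrite(f"pics/{n}0.png",im[:,:,::-1])
    print(n,optics.camera_model(n))
E
```

```text
pics
{'time_s': 0.0, 'qpos': array([ 1.25163235e+00,  1.31176439e-01,  1.48931168e+00,  5.75639604e-06,
        1.52299090e+00, -8.53869709e-02]), 'dq': array([-0.00080273, -0.00073999,  0.00038062, -0.00029069, -0.00121712,
        0.00113866]), 'joint_efforts': array([ 1.68454742e-03, -5.59844649e+01, -4.91760814e+01,  7.71595328e-02,
        3.55757517e-02, -1.56729816e-04]), 'eef_pos': array([0.1387762 , 0.58312851, 0.21756054]), 'tool_rot': array([ 1.16622597e-01,  9.93175856e-01, -9.23377802e-04, -1.92301028e-04]), 'force': array([ 0.33299101, -0.04591237, -0.02387636]), 'torque': array([ 0.03582329, -0.06583057, -0.01014216]), 'finger_force': 0.0, 'opening': 0.09305854938648368}
top {'K': array([[441.4412705 ,   0.        , 317.06424362],
       [  0.        , 441.4412705 , 202.68387877],
       [  0.        ,   0.        ,   1.        ]]), 'distortion': array([-0.00387945,  0.        ,  0.        ,  0.        ,  0.        ]), 'rvec': array([ 2.10220571, -2.13607777,  0.17462481]), 'tvec': array([-2.89666635e-04,  5.43513269e-01,  9.86754944e-01])}
side {'K': array([[413.59166
[... 240 characters left out ...]
[ 0.17630492, -2.69545187,  1.46433012]), 'tvec': array([0.5460407 , 0.06946681, 1.22153816])}
wrist {'K': array([[277.78679938,   0.        , 318.62392545],
       [  0.        , 277.78679938, 199.87933217],
       [  0.        ,   0.        ,   1.        ]]), 'distortion': array([-0.04888955,  0.        ,  0.        ,  0.        ,  0.        ]), 'mount': array([[-3.78535142e-04, -9.70775065e-01, -2.39990895e-01,
         6.67084604e-02],
       [ 9.99999861e-01, -4.55649746e-04,  2.65836427e-04,
         6.94502120e-04],
       [-3.67419166e-04, -2.39990761e-01,  9.70775102e-01,
        -1.65004728e-01],
       [ 0.00000000e+00,  0.00000000e+00,  0.00000000e+00,
         1.00000000e+00]])}
```

View pics/top0.png

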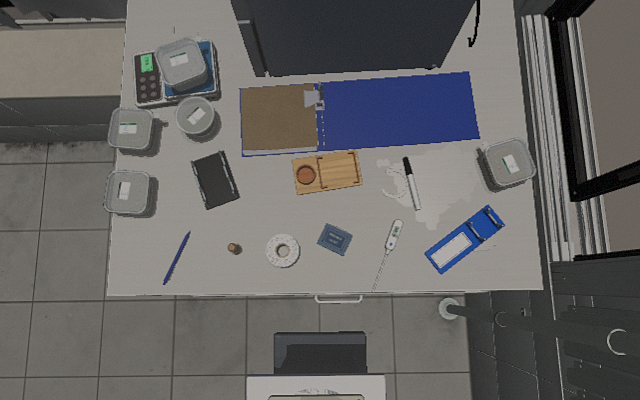

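View pics/side0.png

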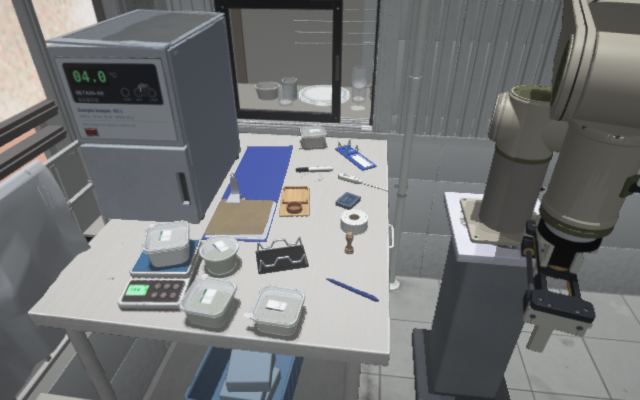

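The top view has world x pointing up and y pointing left. Approximate pixel positions:

| Object | Pixel |
|---|---|
| marker | (412,183) |
| ballpoint | (177,257) |
| stamp | (234,248) |
| roll | (283,250) |
| ink pad | (335,238) |
| thermometer | (390,250) |
| pen rest | (215,180) |
| caddy | (327,172) |
| holder | (466,240) |

The side view agrees with this. Next I'll segment the objects and cast rays.

```bash
cat > h.py <<'E'
from cell import monitor, optics, ctrl
import cv2, numpy as np, sys
from scipy.spatial.transform import Rotation as R
def cam(n,s=None):
    m=optics.camera_model(n); K,d=m["K"],m["distortion"]
    if n=="wrist":
        T=np.eye(4);T[:3,:3]=R.from_quat(s["tool_rot"]).as_matrix();T[:3,3]=s["eef_pos"]
        W=T@m["mount"]
    else:
        Rm=cv2.Rodrigues(m["rvec"])[0];W=np.eye(4);W[:3,:3]=Rm.T;W[:3,3]=-Rm.T@m["tvec"]
    return K,d,W
def ray(c,px,z):
    K,d,W=c
    u=cv2.undistortPoints(np.float64(px).reshape(-1,1,2),K,d).reshape(-1,2)
    v=np.c_[u,np.ones(len(u))]@W[:3,:3].T
    o=W[:3,3]; return o+v*((z-o[2])/v[:,2])[:,None]
def proj(c,P):
    K,d,W=c;Rm=W[:3,:3].T
    return cv2.projectPoints(np.float64(P).reshape(-1,1,3),cv2.Rodrigues(Rm)[0],-Rm@W[:3,3],K,d)[0].reshape(-1,2)
def look(name):
    s=monitor.sense();im=optics.capture("wrist");cv2.imwrite(f"pics/{name}.png",im[:,:,::-1]);return cam("wrist",s),im
def go(x,y,z,psi):
    """shift/turn from present pose to TCP xyz pointing down, tool-y at world angle psi (deg, mod 180)"""
    s=monitor.sense();Rt=R.from_quat(s["tool_rot"])
    best=None
    for p in(psi,psi+180):
        a=np.radians(p);Y=np.array([np.cos(a),np.sin(a),0]);Z=np.array([0,0,-1.]);X=np.cross(Y,Z)
        r=(Rt.inv()*R.from_matrix(np.c_[X,Y,Z])).as_rotvec()
        if best is None or np.linalg.norm(r)<np.linalg.norm(best): best=r
    sl=Rt.inv().apply(np.array([x,y,z])-s["eef_pos"])
    print("t%.1f"%s["time_s"],"slide",np.round(sl*10,3),"rot",np.round(best/(np.pi/2),3),"q",np.round(s["qpos"],2),"F",np.round(s["force"],1),"op",round(s["opening"],4),"TCP",np.round(s["eef_pos"],4))
E
cat > m.py <<'E'
from h import *
im=cv2.imread("pics/top0.png");hsv=cv2.cvtColor(im,cv2.COLOR_BGR2HSV);c=cam("top")
def comp(mask,box,name,z):
    x0,y0,x1,y1=box;m=np.zeros(mask.shape,np.uint8);m[y0:y1,x0:x1]=mask[y0:y1,x0:x1]
    n,l,st,_=cv2.connectedComponentsWithStats(m);k=1+np.argmax(st[1:,4])
    p=np.argwhere(l==k)[:,::-1].astype(float);w=ray(c,p,z)[:,:2]
    (cx,cy),(a,b),an=cv2.minAreaRect((w*1000).astype(np.float32))
    d=np.linalg.svd(w-w.mean(0),full_matrices=False)[2][0]
    print(name,len(p),"rect",round(cx),round(cy),"size",round(a),round(b),"rect ang",round(an),"long axis deg",round(np.degrees(np.arctan2(d[1],d[0]))%180,1),"mean",np.round(w.mean(0),3))
H,S,V=[hsv[...,i].astype(int) for i in range(3)]
blue=((H>100)&(H<130)&(S>90)).astype(np.uint8)
comp(blue,(150,220,200,295),"ballpoint",.005)
comp(((V<110)&(S<255)).astype(np.uint8),(318,220,356,260),"pad",.013)
comp(blue,(420,200,512,280),"holder",.006)
comp((V<90).astype(np.uint8),(185,145,245,212),"rest",.006)
comp(((H<25)&(S>70)).astype(np.uint8),(285,145,366,200),"caddy",.006)
comp((S>50).astype(np.uint8),(222,238,246,258),"stamp",.06)
comp((V<90).astype(np.uint8),(395,150,430,215),"cap",.008)
for n,p in dict(markerA=(407,158),markerB=(418,209),thA=(398,220),thB=(375,290),holderEnd=(487,210),rollc=(282,251)).items(): print(n,np.round(ray(c,[p],.008)[0],3))
cv2.imwrite("pics/z.png",cv2.resize(im[140:300,350:520],None,fx=4,fy=3.7,interpolation=2)[:600])
E
python3 m.py
```

```text
ballpoint 160 rect 423 334 size 7 136 rect ang 66 long axis deg 155.8 mean [0.421 0.335]
pad 623 rect 462 -49 size 70 58 rect ang 64 long axis deg 63.5 mean [ 0.461 -0.049]
holder 1406 rect 458 -360 size 63 199 rect ang 36 long axis deg 125.8 mean [ 0.466 -0.371]
rest 1651 rect 615 245 size 132 87 rect ang 20 long axis deg 19.7 mean [0.613 0.245]
caddy 2340 rect 629 -33 size 92 163 rect ang 8 long axis deg 98.1 mean [ 0.629 -0.033]
stamp 93 rect 438 182 size 28 21 rect ang 89 long axis deg 69.8 mean [0.439 0.183]
cap 104 rect 640 -231 size 45 16 rect ang 13 long axis deg 10.0 mean [ 0.64  -0.232]
markerA [ 0.66  -0.233  0.008]
markerB [ 0.531 -0.253  0.008]
thA [ 0.505 -0.203  0.008]
thB [ 0.34  -0.142  0.008]
holderEnd [ 0.526 -0.419  0.008]
rollc [0.435 0.077 0.008]
```

View pics/z.png

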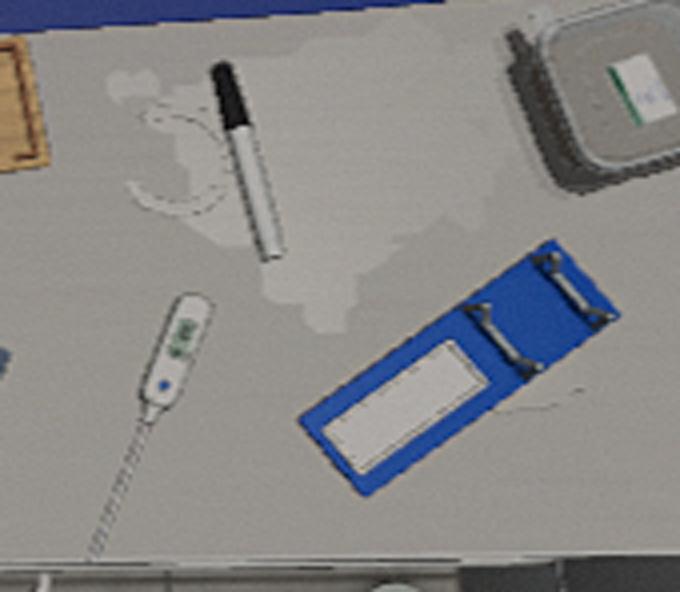

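The segmented sizes match the given ones: pad 70x58, holder 63x199, rest 132x87, caddy 92x163. The crop shows the marker with its cap towards +x, the thermometer handle towards +x, and the holder's cradles at its far right end. I'll move towards the marker now.

```bash
for i in 1; do
python3 -m inch '{"slide":[[-0.9,-1,0],[-0.9,-1,0],[-0.9,-1,0]],"rotation":[[0,0,0],[0,0,0],[0,0,0]]}' -1 20
python3 -m inch '{"slide":[[-0.9,-1,0],[-0.9,-1,0],[-0.9,-1,0]],"rotation":[[0,0,0],[0,0,0],[0,0,0]]}'
python3 -m inch '{"slide":[[-0.9,-1,0],[-0.9,-1,0],[-0.9,-1,0]],"rotation":[[0,0,0],[0,0,0],[0,0,0]]}'
python3 -m inch '{"slide":[[-0.9,-1,0],[-0.9,-1,0],[-0.9,-1,0]],"rotation":[[0,0,0],[0,0,0],[0,0,0]]}'
python3 -m inch '{"slide":[[-0.9,-1,0],[-0.9,-1,0],[-0.9,-1,0]],"rotation":[[0,0,0],[0,0,0],[0,0,0]]}'
python3 -m inch '{"slide":[[-0.9,-1,0],[-0.9,-1,0],[-0.9,-1,0]],"rotation":[[0,0,0],[0,0,0],[0,0,0]]}'
done
python3 -c "from h import *;go(.585,-.243,.15,99)"
```

```text
time_s: 0.45
eef_pos: [0.204, 0.4632, 0.2178]
tool_rot: [0.117, 0.993, -0.001, -0.0]
force: [0.2, 0.5, 0.4]
opening: 0.0928
finger_force: 0.0
time_s: 0.75
eef_pos: [0.2685, 0.345, 0.2183]
tool_rot: [0.117, 0.993, -0.0, 0.0]
force: [1.1, 0.9, 0.8]
opening: 0.0929
finger_force: 0.0
time_s: 1.05
eef_pos: [0.3328, 0.2269, 0.2186]
tool_rot: [0.117, 0.993, -0.0, 0.0]
force: [0.8, 0.4, 0.3]
opening: 0.0933
finger_force: 0.0
time_s: 1.35
eef_pos: [0.3973, 0.1085, 0.2186]
tool_rot: [0.117, 0.993, -0.0, 0.0]
force: [-0.3, 0.5, 0.2]
opening: 0.093
finger_force: 0.0
time_s: 1.65
eef_pos: [0.4616, -0.0098, 0.2185]
tool_rot: [0.117, 0.993, -0.0, 0.0]
force: [0.4, -0.6, -0.1]
opening: 0.0925
finger_force: 0.0
time_s: 1.95
eef_pos: [0.5259, -0.128, 0.2182]
tool_rot: [0.117, 0.993, -0.0, -0.0]
force: [0.7, 0.6, 0.3]
opening: 0.0927
finger_force: 0.0
t1.9 slide [-0.843 -0.981  0.682] rot [-0.   -0.   -0.25] q [-0.33 -0.03  1.65 -0.    1.52 -1.67] F [0.7 0.6 0.3] op 0.0927 TCP [ 0.5259 -0.128   0.2182]
```

```bash

python3 -m inch '{"slide":[[-0.84,-0.98,0.68],[-0.84,-0.98,0.68],[-0.84,-0.98,0.68],[-0.84,-0.98,0.68],[-0.84,-0.98,0.68],[-0.84,-0.98,0.68]],"rotation":[[0,0,-0.25],[0,0,-0.25],[0,0,-0.25],[0,0,-0.25],[0,0,-0.25],[0,0,-0.25]]}' >/dev/null
python3 - <<'E'
from h import *
go(.596,-.243,.003,99)
c,im=look("w1")
print(proj(c,[[.66,-.233,.008],[.531,-.253,.008]]))
E
```

```text
t2.5 slide [-0.106 -0.055  1.486] rot [-0.     0.001  0.001] q [-0.47  0.25  1.47  0.    1.41 -2.2 ] F [-0.4  0.8  0.4] op 0.093 TCP [ 0.5845 -0.2392  0.1516]
[[313.1170994  252.63803583]
 [313.04212813 141.92231222]]
```

View pics/w1.png

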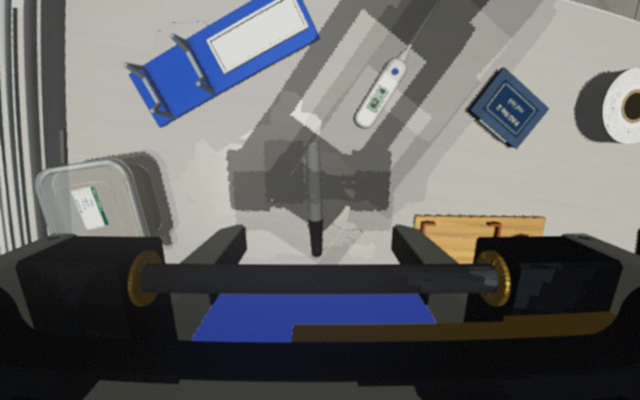

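The marker runs from about (313,140) to (317,254), right under the tool. The thermometer handle's end is near (360,124).

```bash
python3 - <<'E'
from h import *
c=cam("wrist",monitor.sense())
im=cv2.imread("pics/w1.png");hsv=cv2.cvtColor(im,cv2.COLOR_BGR2HSV)
# marker axis: row-wise cap (dark) columns
g=im.max(2)
for r in range(225,255,5):
    k=np.where(g[r,300:335]<45)[0]+300; print(r,k.min() if len(k) else None,k.max() if len(k) else None)
A=ray(c,[(313,140),(317,254)],.008);print(A, np.linalg.norm(A[0]-A[1]),np.degrees(np.arctan2(*(A[1]-A[0])[[1,0]])))
m=A.mean(0)
go(m[0],m[1],.003,90+np.degrees(np.arctan2(*(A[1]-A[0])[[1,0]])))
E
```

```text
225 310 321
230 311 321
235 312 320
240 312 320
245 312 320
250 313 320
[[ 0.52948278 -0.2533978   0.008     ]
 [ 0.66187737 -0.22798507  0.008     ]] 0.13481148302635504 10.865589216968136
t2.6 slide [-0.102 -0.031  1.494] rot [-0.001  0.001 -0.019] q [-0.47  0.25  1.47  0.    1.41 -2.2 ] F [0.6 0.3 0.8] op 0.0929 TCP [ 0.5848 -0.2391  0.1524]
```

```bash

python3 -m inch '{"slide":[[-0.1,-0.03,1],[-0.1,-0.03,1],[-0.1,-0.03,1],[-0.1,-0.03,1]],"rotation":[[0,0,-0.02],[0,0,-0.02],[0,0,-0.02],[0,0,-0.02]]}' 0 >/dev/null
python3 -m inch '{"slide":[[0,0,0.2],[0,0,0.4],[0,0,0.47],[0,0,0.48],[0,0,0.48]],"rotation":[[0,0,0],[0,0,0],[0,0,0],[0,0,0],[0,0,0]]}'
python3 -m inch '{"slide":[[0,0,0],[0,0,0],[0,0,0],[0,0,0],[0,0,0]],"rotation":[[0,0,0],[0,0,0],[0,0,0],[0,0,0],[0,0,0]]}' 1 20
python3 -c "from h import *;go(.615,.245,.15,20)"
```

```text
time_s: 3.5
eef_pos: [0.5961, -0.2419, 0.0052]
tool_rot: [-0.095, 0.995, -0.001, 0.001]
force: [0.2, 0.1, -0.1]
opening: 0.0469
finger_force: 0.0
time_s: 4.0
eef_pos: [0.5947, -0.2413, 0.0028]
tool_rot: [-0.095, 0.995, -0.0, 0.0]
force: [0.1, 0.0, 1.2]
opening: 0.0146
finger_force: 20.0
t4.0 slide [-1.119  4.737 -1.472] rot [0.    0.    0.899] q [-0.47  0.43  1.54  0.    1.17 -2.23] F [0.1 0.  1.2] op 0.0146 TCP [ 0.5947 -0.2413  0.0028]
```

```bash

python3 -m inch '{"slide":[[0,0,-1],[0,0,-1],[0,0,-1]],"rotation":[[0,0,0],[0,0,0],[0,0,0]]}' >/dev/null
python3 -m inch '{"slide":[[-0.2,1,-0.6],[-0.2,1,-0.6],[-0.2,1,-0.6]],"rotation":[[0,0,0],[0,0,0],[0,0,0]]}' >/dev/null
python3 -m inch '{"slide":[[-0.2,1,0],[-0.2,1,0],[-0.2,1,0]],"rotation":[[0,0,0],[0,0,0],[0,0,0]]}' >/dev/null
python3 -m inch '{"slide":[[-0.2,1,0],[-0.2,1,0],[-0.2,1,0]],"rotation":[[0,0,0],[0,0,0],[0,0,0]]}' >/dev/null
python3 -m inch '{"slide":[[0,0.9,0],[0,0.9,0],[0,0.9,0],[0,0.9,0],[0,0.9,0],[0,0.9,0],[0,0.9,0],[0,0.9,0],[0,0.9,0],[0,0.9,0]],"rotation":[[0,0,0.9],[0,0,0.9],[0,0,0.9],[0,0,0.9],[0,0,0.9],[0,0,0.9],[0,0,0.9],[0,0,0.9],[0,0,0.9],[0,0,0.9]]}' >/dev/null
python3 -c "
from h import *
go(.615,.245,.15,20)
c,im=look('w2')"
```

```text
t6.2 slide [0.763 0.641 0.12 ] rot [-0.     0.    -0.005] q [ 0.17  0.16  1.56 -0.    1.42 -0.17] F [-0.3 -0.3  0.1] op 0.015 TCP [0.5801 0.1517 0.1621]
```

View pics/w2.png

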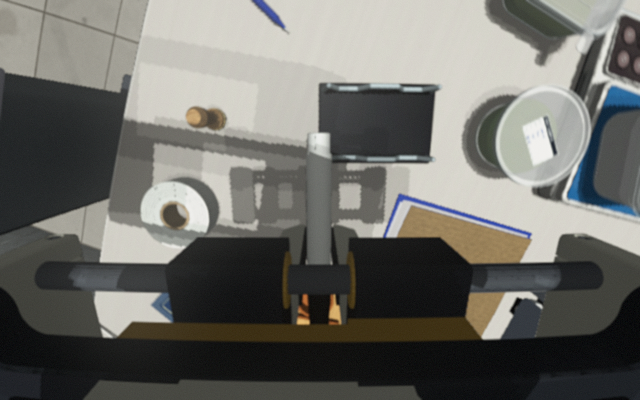

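The black plate spans about (320,83) to (435,160). The marker is held straight at column 318, and the round tub at (540,140) is beyond the rest. I'll measure the plate edges next.

```bash
python3 - <<'E'
from h import *
c=cam("wrist",monitor.sense());g=cv2.imread("pics/w2.png").max(2)
L=[];Rr=[]
for r in range(98,128,4):
    k=np.where(g[r,315:450]<60)[0]+315; L.append((k.min()-.5,r));Rr.append((k.max()+.5,r))
print(L[::3],Rr[::3])
l=ray(c,L,.006);q=ray(c,Rr,.006);print(np.round(l[[0,-1]],4),np.round(q[[0,-1]],4))
d=(l[-1]-l[0])+(q[-1]-q[0]);print("edge ang",np.degrees(np.arctan2(d[1],d[0])),"width",np.linalg.norm((l-q).mean(0)))
print("mid x line pt",(l+q).mean(0)/2)
print("proj of top-est corners",np.round(proj(c,[[.615+.94*a-.342*b,.245+.342*a+.94*b,.006] for a in(-.065,.065) for b in(-.044,.044)])))
E
```

```text
[(np.float64(380.5), 98), (np.float64(371.5), 110), (np.float64(370.5), 122)] [(np.float64(433.5), 98), (np.float64(432.5), 110), (np.float64(431.5), 122)]
[[0.6099 0.2716 0.006 ]
 [0.6064 0.2384 0.006 ]] [[0.6654 0.2918 0.006 ]
 [0.6747 0.263  0.006 ]]
edge ang -84.75845275305261 width 0.06763521460824186
mid x line pt [0.63824451 0.26599227 0.006     ]
proj of top-est corners [[318. 163.]
 [317.  82.]
 [430. 162.]
 [436.  82.]]
```

```bash
python3 - <<'E'
from h import *
c=cam("wrist",monitor.sense());t=cam("top")
for z in(.04,.06,.08,.1): print(z,np.round(ray(c,[(540,135)],z)[0],3),np.round(ray(t,[(196,115)],z)[0],3))
go(.647,.2566,.16,20);go(.583,.2334,.16,20)
E
```

```text
0.04 [0.776 0.29  0.04 ] [0.771 0.287 0.04 ]
0.06 [0.761 0.285 0.06 ] [0.763 0.281 0.06 ]
0.08 [0.745 0.28  0.08 ] [0.755 0.275 0.08 ]
0.1 [0.73  0.274 0.1  ] [0.747 0.269 0.1  ]
t6.2 slide [0.767 0.98  0.02 ] rot [-0.     0.    -0.007] q [ 0.17  0.16  1.56 -0.    1.42 -0.17] F [-0.1  0.3 -0.2] op 0.015 TCP [0.5801 0.1517 0.1621]
t6.2 slide [0.761 0.299 0.021] rot [-0.     0.    -0.007] q [ 0.17  0.16  1.56 -0.    1.42 -0.17] F [-0.1  0.3 -0.2] op 0.015 TCP [0.5801 0.1517 0.1621]
```

```bash

python3 -m inch '{"slide":[[0.77,0.98,0],[0.77,0.98,0],[0.77,0.98,0],[0.77,0.98,0],[0.77,0.98,0]],"rotation":[[0,0,0],[0,0,0],[0,0,0],[0,0,0],[0,0,0]]}' >/dev/null
python3 -m inch '{"slide":[[0,0,0.95],[0,0,0.95],[0,0,0.95],[0,0,0.95]],"rotation":[[0,0,0],[0,0,0],[0,0,0],[0,0,0]]}'
python3 -c "from h import *;go(.647,.2566,.0245,20)"
```

```text
time_s: 7.15
eef_pos: [0.6448, 0.2573, 0.0673]
tool_rot: [0.575, 0.818, -0.001, -0.001]
force: [0.7, 0.3, 1.3]
opening: 0.0145
finger_force: 20.0
t7.2 slide [-0.014  0.02   0.428] rot [-0.002  0.    -0.001] q [ 0.31  0.49  1.34 -0.    1.32 -0.04] F [0.7 0.3 1.3] op 0.0145 TCP [0.6448 0.2573 0.0673]
```

```bash

python3 -m inch '{"slide":[[-0.01,0.01,0.15],[-0.01,0.01,0.3],[-0.01,0.01,0.38],[-0.01,0.01,0.42],[-0.01,0.01,0.42],[-0.01,0.01,0.42]],"rotation":[[0,0,0],[0,0,0],[0,0,0],[0,0,0],[0,0,0],[0,0,0]]}'
python3 -m inch '{"slide":[[0,0,0],[0,0,0],[0,0,0],[0,0,0]],"rotation":[[0,0,0],[0,0,0],[0,0,0],[0,0,0]]}' 0.2
python3 -m inch '{"slide":[[0,0,-0.4],[0,0,-0.8],[0,0,-1],[0,0,-1]],"rotation":[[0,0,0],[0,0,0],[0,0,0],[0,0,0]]}'
python3 -c "from h import *;go(.423,.334,.15,66);look('w3')"
```

```text
time_s: 7.75
eef_pos: [0.6472, 0.2583, 0.0259]
tool_rot: [0.574, 0.819, 0.0, 0.0]
force: [0.4, 0.1, -0.2]
opening: 0.0148
finger_force: 20.0
time_s: 8.15
eef_pos: [0.6471, 0.2583, 0.0259]
tool_rot: [0.574, 0.819, 0.0, 0.0]
force: [0.5, -1.1, -0.0]
opening: 0.0365
finger_force: 0.0
time_s: 8.55
eef_pos: [0.6499, 0.2592, 0.1313]
tool_rot: [0.574, 0.819, 0.003, 0.003]
force: [0.9, 0.5, 0.6]
opening: 0.037
finger_force: 0.0
t8.6 slide [ 1.476 -1.877 -0.204] rot [ 0.005  0.002 -0.512] q [ 0.31  0.44  1.28  0.    1.41 -0.04] F [0.9 0.5 0.6] op 0.037 TCP [0.6499 0.2592 0.1313]
```

View pics/w3.png

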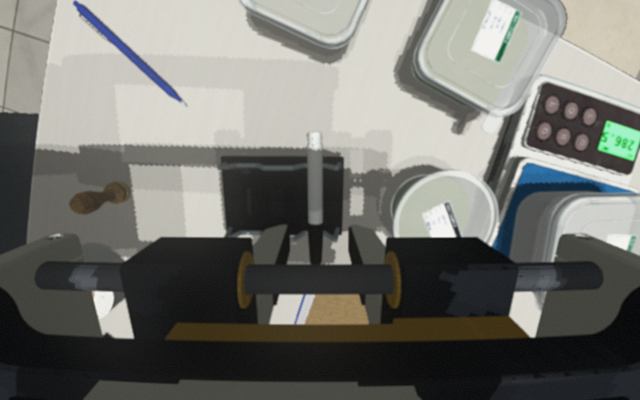

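The marker lies straight in the right-hand groove, along column 315 from (315,135) to (315,260). The ballpoint runs from (75,4) to (184,103).

```bash

python3 -m inch '{"slide":[[0.74,-0.94,-0.2],[0.74,-0.94,-0.2],[0.74,-0.94,-0.2]],"rotation":[[0,0,0],[0,0,0],[0,0,0]]}' >/dev/null
python3 -m inch '{"slide":[[0.74,-0.94,0],[0.74,-0.94,0],[0.74,-0.94,0],[0.74,-0.94,0],[0.74,-0.94,0],[0.74,-0.94,0],[0.74,-0.94,0]],"rotation":[[0,0,-0.5],[0,0,-0.5],[0,0,-0.5],[0,0,-0.5],[0,0,-0.5],[0,0,-0.5],[0,0,-0.5]]}' >/dev/null
python3 - <<'E'
from h import *
go(.423,.334,.003,66)
c,im=look('w4')
hsv=cv2.cvtColor(im,cv2.COLOR_RGB2HSV);m=cv2.inRange(hsv,(100,100,40),(130,255,255));m[270:]=0;m[:,:200]=0
n,l,st,ce=cv2.connectedComponentsWithStats(m);k=1+np.argmax(st[1:,4]);print(st[k],ce[k])
p=np.argwhere(l==k)[:,::-1].astype(float);w=ray(c,p,.005)[:,:2]
r=cv2.minAreaRect((w*1000).astype(np.float32));d=np.linalg.svd(w-w.mean(0),full_matrices=False)[2][0]
a=np.degrees(np.arctan2(d[1],d[0]))%180;print(r,a)
go(r[0][0]/1000,r[0][1]/1000,.003,a-90)
E
```

```text
t9.6 slide [-0.036  0.033  1.406] rot [-0.002 -0.001 -0.012] q [ 0.58  0.01  1.76 -0.    1.38 -0.56] F [ 0.1 -0.2 -0.5] op 0.0373 TCP [0.4187 0.3328 0.1436]
[317 135   7 118 591] [319.96446701 194.40101523]
((423.07598876953125, 332.5610046386719), (6.590983867645264, 134.80653381347656), 65.93534851074219) 155.67915698127712
t9.7 slide [-0.041  0.019  1.409] rot [-0.001 -0.001 -0.009] q [ 0.58  0.01  1.76 -0.    1.38 -0.56] F [ 0.3 -0.7 -0.2] op 0.0376 TCP [0.4189 0.3328 0.1439]
```

```bash

python3 -m inch '{"slide":[[-0.04,0.02,0.95],[-0.04,0.02,0.95],[-0.04,0.02,0.95],[-0.04,0.02,0.95]],"rotation":[[0,0,-0.01],[0,0,-0.01],[0,0,-0.01],[0,0,-0.01]]}' >/dev/null
python3 -m inch '{"slide":[[0,0,0.2],[0,0,0.36],[0,0,0.44],[0,0,0.45],[0,0,0.45]],"rotation":[[0,0,0],[0,0,0],[0,0,0],[0,0,0],[0,0,0]]}'
python3 -m inch '{"slide":[[0,0,0],[0,0,0],[0,0,0],[0,0,0],[0,0,0]],"rotation":[[0,0,0],[0,0,0],[0,0,0],[0,0,0],[0,0,0]]}' 1 20
python3 -m inch '{"slide":[[0,0,-0.4],[0,0,-1],[0,0,-1],[0,0,-1]],"rotation":[[0,0,0],[0,0,0],[0,0,0],[0,0,0]]}' >/dev/null
python3 -m inch '{"slide":[[0,0,-0.5],[0,0,-0.5],[0,0,-0.5]],"rotation":[[0,0,0],[0,0,0],[0,0,0]]}'
python3 -c "from h import *;go(.583,.2334,.15,20)"
```

```text
time_s: 10.55
eef_pos: [0.4253, 0.3341, 0.0073]
tool_rot: [0.21, 0.978, 0.001, 0.001]
force: [-0.9, -0.0, 0.5]
opening: 0.0373
finger_force: 0.0
time_s: 11.05
eef_pos: [0.4245, 0.3335, 0.0059]
tool_rot: [0.21, 0.978, 0.0, 0.0]
force: [0.2, -0.6, 1.6]
opening: 0.0082
finger_force: 19.1
time_s: 11.75
eef_pos: [0.4244, 0.3335, 0.1551]
tool_rot: [0.21, 0.978, 0.0, 0.0]
force: [0.0, -0.1, 0.1]
opening: 0.0079
finger_force: 18.8
t11.8 slide [-1.857 -0.263  0.051] rot [0.    0.    0.509] q [ 0.57  0.01  1.74 -0.    1.4  -0.58] F [ 0.  -0.1  0.1] op 0.0079 TCP [0.4244 0.3335 0.1551]
```

```bash

python3 -m inch '{"slide":[[-0.92,-0.13,0],[-0.92,-0.13,0],[-0.92,-0.13,0]],"rotation":[[0,0,0],[0,0,0],[0,0,0]]}' >/dev/null
python3 -m inch '{"slide":[[-0.92,-0.13,0],[-0.92,-0.13,0],[-0.92,-0.13,0],[-0.92,-0.13,0],[-0.92,-0.13,0],[-0.92,-0.13,0],[-0.92,-0.13,0]],"rotation":[[0,0,0.51],[0,0,0.51],[0,0,0.51],[0,0,0.51],[0,0,0.51],[0,0,0.51],[0,0,0.51]]}' 
python3 -c "from h import *;go(.583,.2334,.0275,20);look('w5')"
```

```text
time_s: 12.75
eef_pos: [0.5797, 0.2342, 0.1526]
tool_rot: [0.575, 0.818, -0.002, -0.001]
force: [0.8, -0.5, -0.1]
opening: 0.0082
finger_force: 18.8
t12.8 slide [-0.019  0.034  1.251] rot [-0.003 -0.    -0.001] q [ 0.3   0.24  1.49  0.    1.42 -0.04] F [ 0.8 -0.5 -0.1] op 0.0082 TCP [0.5797 0.2342 0.1526]
```

View pics/w5.png

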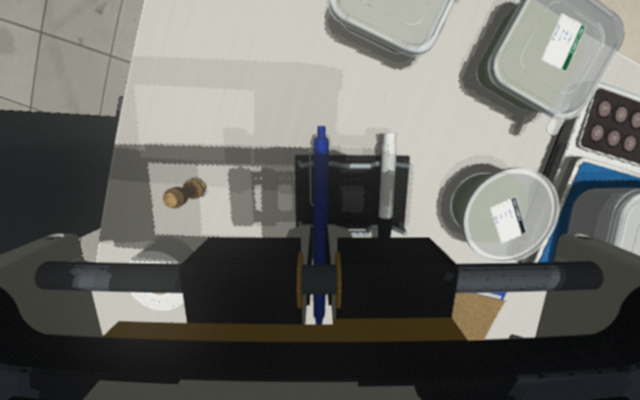

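The ballpoint is held straight at column 321, over the left groove. The marker sits in the right groove at column 388.

```bash

python3 -m inch '{"slide":[[-0.01,0.01,0.9],[-0.01,0.01,0.9],[-0.01,0.01,0.9],[-0.01,0.01,0.9]],"rotation":[[0,0,0],[0,0,0],[0,0,0],[0,0,0]]}'
python3 -m inch '{"slide":[[0,0,0.15],[0,0,0.25],[0,0,0.32],[0,0,0.35],[0,0,0.35],[0,0,0.35]],"rotation":[[0,0,0],[0,0,0],[0,0,0],[0,0,0],[0,0,0],[0,0,0]]}'
python3 -c "from h import *;go(.583,.2334,.0275,20)"
```

```text
time_s: 13.2
eef_pos: [0.5814, 0.2335, 0.0647]
tool_rot: [0.574, 0.819, -0.001, -0.001]
force: [0.6, -0.4, 0.8]
opening: 0.0078
finger_force: 18.8
time_s: 13.8
eef_pos: [0.583, 0.2338, 0.031]
tool_rot: [0.574, 0.819, 0.0, 0.0]
force: [-0.7, -0.2, -0.1]
opening: 0.0077
finger_force: 18.8
t13.8 slide [-0.004 -0.002  0.035] rot [ 0.     0.    -0.001] q [ 0.3   0.36  1.57  0.    1.21 -0.05] F [-0.7 -0.2 -0.1] op 0.0077 TCP [0.583  0.2338 0.031 ]
```

```bash

python3 -m inch '{"slide":[[0,0,0.035],[0,0,0.035],[0,0,0.035]],"rotation":[[0,0,0],[0,0,0],[0,0,0]]}'
python3 -m inch '{"slide":[[0,0,0],[0,0,0],[0,0,0],[0,0,0]],"rotation":[[0,0,0],[0,0,0],[0,0,0],[0,0,0]]}' 0.3
python3 -m inch '{"slide":[[0,0,-0.4],[0,0,-0.8],[0,0,-1],[0,0,-1]],"rotation":[[0,0,0],[0,0,0],[0,0,0],[0,0,0]]}'
python3 -c "from h import *;go(.458,-.187,.15,70);look('w6')"
```

```text
time_s: 14.1
eef_pos: [0.5827, 0.2337, 0.0271]
tool_rot: [0.574, 0.819, -0.0, -0.0]
force: [-0.4, -0.2, 0.6]
opening: 0.0078
finger_force: 18.8
time_s: 14.5
eef_pos: [0.5828, 0.2338, 0.0272]
tool_rot: [0.574, 0.819, 0.0, 0.0]
force: [-0.1, 0.1, -0.3]
opening: 0.0314
finger_force: 0.0
time_s: 14.9
eef_pos: [0.5856, 0.2347, 0.1321]
tool_rot: [0.574, 0.819, 0.003, 0.002]
force: [0.2, -0.7, 0.9]
opening: 0.0327
finger_force: 0.0
t14.9 slide [-3.53  -2.634 -0.199] rot [ 0.005  0.002 -0.557] q [ 0.3   0.26  1.5  -0.    1.37 -0.05] F [ 0.2 -0.7  0.9] op 0.0327 TCP [0.5856 0.2347 0.1321]
```

View pics/w6.png

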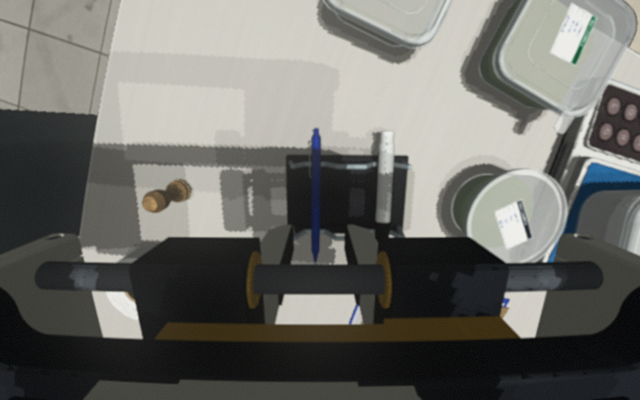

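Both pens lie in their own grooves, at columns 316 and 387. The thermometer is next.

```bash

python3 -m inch '{"slide":[[-0.88,-0.66,-0.2],[-0.88,-0.66,-0.2],[-0.88,-0.66,-0.2]],"rotation":[[0,0,0],[0,0,0],[0,0,0]]}' >/dev/null
python3 -m inch '{"slide":[[-0.88,-0.66,0],[-0.88,-0.66,0],[-0.88,-0.66,0]],"rotation":[[0,0,0],[0,0,0],[0,0,0]]}' >/dev/null
python3 -m inch '{"slide":[[-0.88,-0.66,0],[-0.88,-0.66,0],[-0.88,-0.66,0]],"rotation":[[0,0,0],[0,0,0],[0,0,0]]}' >/dev/null
python3 -m inch '{"slide":[[-0.88,-0.66,0],[-0.88,-0.66,0],[-0.88,-0.66,0],[-0.88,-0.66,0],[-0.88,-0.66,0],[-0.88,-0.66,0],[-0.88,-0.66,0],[-0.88,-0.66,0]],"rotation":[[0,0,-0.555],[0,0,-0.555],[0,0,-0.555],[0,0,-0.555],[0,0,-0.555],[0,0,-0.555],[0,0,-0.555],[0,0,-0.555]]}' 0
python3 -c "from h import *;go(.468,-.19,.003,70);look('w7')"
```

```text
time_s: 16.65
eef_pos: [0.4545, -0.1862, 0.1463]
tool_rot: [0.177, 0.984, 0.0, -0.001]
force: [0.2, -0.1, -0.6]
opening: 0.0465
finger_force: 0.0
t16.6 slide [-0.142  0.011  1.433] rot [ 0.    -0.001 -0.004] q [-0.49 -0.12  1.87  0.    1.39 -1.71] F [ 0.2 -0.1 -0.6] op 0.0465 TCP [ 0.4545 -0.1862  0.1463]
```

View pics/w7.png

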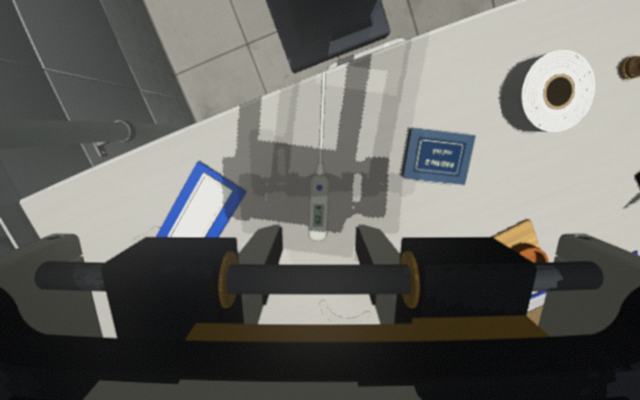

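The thermometer lies along the tool's x: handle end at (318,240), handle start near (320,174), probe tip at (324,70).

```bash
python3 - <<'E'
from h import *
c=cam("wrist",monitor.sense());P=ray(c,[(318,240),(320,174),(324,70)],.010)
print(np.round(P,4),np.linalg.norm(P[0]-P[1]),np.linalg.norm(P[0]-P[2]))
d=(P[0]-P[2]);d/=np.linalg.norm(d);a=np.degrees(np.arctan2(d[1],d[0]));g=P[0]-.039*d;print(a,g)
go(g[0],g[1],.003,a+90)
E
```

```text
[[ 0.5065 -0.2057  0.01  ]
 [ 0.4351 -0.1767  0.01  ]
 [ 0.3368 -0.1361  0.01  ]] 0.07711160131231244 0.18346878880426068
-22.293739187107214 [ 0.47046279 -0.19086678  0.01      ]
t16.7 slide [-0.167  0.013  1.435] rot [ 0.    -0.001  0.022] q [-0.49 -0.12  1.87  0.    1.39 -1.71] F [-0.1  0.5 -0.5] op 0.0466 TCP [ 0.4545 -0.1864  0.1465]
```

```bash

python3 -m inch '{"slide":[[-0.17,0.01,0.95],[-0.17,0.01,0.95],[-0.17,0.01,0.95],[-0.17,0.01,0.95]],"rotation":[[0,0,0.02],[0,0,0.02],[0,0,0.02],[0,0,0.02]]}' >/dev/null
python3 -m inch '{"slide":[[0,0,0.2],[0,0,0.4],[0,0,0.46],[0,0,0.49],[0,0,0.49]],"rotation":[[0,0,0],[0,0,0],[0,0,0],[0,0,0],[0,0,0]]}'
python3 -m inch '{"slide":[[0,0,0],[0,0,0],[0,0,0],[0,0,0],[0,0,0]],"rotation":[[0,0,0],[0,0,0],[0,0,0],[0,0,0],[0,0,0]]}' 1 20
python3 -m inch '{"slide":[[0,0,-0.4],[0,0,-1],[0,0,-1],[0,0,-1]],"rotation":[[0,0,0],[0,0,0],[0,0,0],[0,0,0]]}' >/dev/null
python3 -m inch '{"slide":[[0,0,-0.5],[0,0,-0.5],[0,0,-0.5]],"rotation":[[0,0,0],[0,0,0],[0,0,0]]}'
python3 -c "from h import *;go(.489,-.403,.15,35.8)"
```

```text
time_s: 17.6
eef_pos: [0.4717, -0.1925, 0.0048]
tool_rot: [0.191, 0.982, -0.0, 0.001]
force: [-0.7, 0.3, 0.4]
opening: 0.0465
finger_force: 0.0
time_s: 18.1
eef_pos: [0.4709, -0.1922, 0.0036]
tool_rot: [0.19, 0.982, -0.0, 0.0]
force: [-0.4, 0.7, 3.2]
opening: 0.0214
finger_force: 20.0
time_s: 18.8
eef_pos: [0.4707, -0.192, 0.1525]
tool_rot: [0.19, 0.982, -0.0, 0.0]
force: [-0.3, 0.4, -1.1]
opening: 0.0213
finger_force: 20.0
t18.8 slide [-0.958 -1.888  0.025] rot [0.    0.    0.358] q [-0.49 -0.08  1.82 -0.    1.4  -1.68] F [-0.3  0.4 -1.1] op 0.0213 TCP [ 0.4707 -0.192   0.1525]
```

```bash

python3 -m inch '{"slide":[[-0.2,-0.6,0],[-0.2,-0.6,0],[-0.2,-0.6,0],[-0.2,-0.6,0],[-0.2,-0.6,0],[-0.2,-0.6,0]],"rotation":[[0,0,0.36],[0,0,0.36],[0,0,0.36],[0,0,0.36],[0,0,0.36],[0,0,0.36]]}'
python3 - <<'E'
from h import *
go(.489,-.403,.15,35.8);c,im=look('w8')
hs=cv2.cvtColor(im,cv2.COLOR_RGB2HSV);m=cv2.inRange(hs,(105,150,60),(125,255,255));m[235:]=0
n,l,st,ce=cv2.connectedComponentsWithStats(m);k=1+np.argmax(st[1:,4]);print(st[k])
p=np.argwhere(l==k)[:,::-1].astype(float);w=ray(c,p,.006)[:,:2]
print(cv2.minAreaRect((w*1000).astype(np.float32)))
E
```

```text
time_s: 19.4
eef_pos: [0.4658, -0.2544, 0.151]
tool_rot: [0.455, 0.89, 0.0, -0.002]
force: [0.3, 0.7, -1.2]
opening: 0.0215
finger_force: 20.0
t19.4 slide [-1.34  -0.682  0.006] rot [-0.001 -0.002  0.001] q [-0.6  -0.01  1.76 -0.    1.4  -1.22] F [ 0.3  0.7 -1.2] op 0.0215 TCP [ 0.4658 -0.2544  0.151 ]
[ 514  138  126   97 7286]
((726.538818359375, -59.19959259033203), (174.2532501220703, 117.05367279052734), 35.0519905090332)
```

View pics/w8.png

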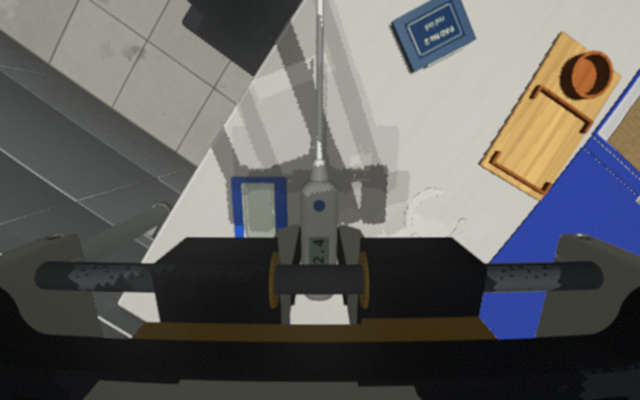

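The thermometer is held straight, display up. The holder's probe end shows corners at about (232,178) and (287,178), and the ink pad and caddy are visible at upper right.

```bash
python3 - <<'E'
from h import *
c=cam("wrist",monitor.sense())
im=cv2.imread("pics/w8.png");hs=cv2.cvtColor(im,cv2.COLOR_BGR2HSV);m=cv2.inRange(hs,(105,120,60),(125,255,255));m[232:]=0;m[:,400:]=0;m[:170]=0
for r in(185,200,215,228): k=np.where(m[r,200:320])[0]+200;print(r,k.min(),k.max())
k=np.where(m.any(1))[0];print("top row",k.min())
rows=(188,225);L=[];Q=[]
for r in rows:
    k=np.where(m[r,200:320])[0]+200;L.append((k.min(),r));Q.append((k.max()+1,r))
l=ray(c,L,.006);q=ray(c,Q,.006);e=l[1]-l[0]+q[1]-q[0];print("ang",np.degrees(np.arctan2(e[1],e[0])),"wid",np.linalg.norm(l-q,axis=1))
end=ray(c,[(259.5,np.where(m.any(1))[0].min())],.006)[0]
for a in(-54.2,np.degrees(np.arctan2(e[1],e[0]))):
    u=np.array([np.cos(np.radians(a)),np.sin(np.radians(a))]);n=np.array([-u[1],u[0]])
    mid=((l+q)/2).mean(0)[:2];print(a,"mid across",mid@n,"top est",np.array([.458,-.36])@n,"center along",end[:2]@u+.1,"top est",np.array([.458,-.36])@u)
E
```

```text
185 232 284
200 233 285
215 234 286
228 235 279
top row 178
ang -54.05936670442287 wid [0.06198164 0.0616763 ]
-54.2 mid across 0.16103017703833558 top est 0.16088246610171406 center along 0.5629263166143107 top est 0.5598935899803023
-54.05936670442287 mid across 0.15981050557399099 top est 0.15950771617172838 center along 0.5633230640947874 top est 0.5602867912789657
```

```bash

python3 -m inch '{"slide":[[-0.68,-0.34,0],[-0.68,-0.34,0],[-0.68,-0.34,0]],"rotation":[[0,0,0],[0,0,0],[0,0,0]]}' >/dev/null
python3 -m inch '{"slide":[[-0.68,-0.34,0],[-0.68,-0.34,0],[-0.68,-0.34,0],[-0.68,-0.34,0],[-0.68,-0.34,0]],"rotation":[[0,0,0],[0,0,0],[0,0,0],[0,0,0],[0,0,0]]}'
python3 -m inch '{"slide":[[0,0,0.8],[0,0,0.8],[0,0,0.8],[0,0,0.8]],"rotation":[[0,0,0],[0,0,0],[0,0,0],[0,0,0]]}'
python3 -c "from h import *;go(.4905,-.405,.025,35.8)"
```

```text
time_s: 20.25
eef_pos: [0.4908, -0.4038, 0.1527]
tool_rot: [0.456, 0.89, 0.0, -0.0]
force: [0.3, 0.4, -0.3]
opening: 0.0214
finger_force: 20.0
time_s: 20.65
eef_pos: [0.4908, -0.4041, 0.0735]
tool_rot: [0.456, 0.89, 0.0, -0.001]
force: [0.8, 0.6, 0.8]
opening: 0.0221
finger_force: 20.0
t20.6 slide [-0.006 -0.008  0.485] rot [-0.    -0.001 -0.001] q [-0.77  0.33  1.52  0.    1.28 -1.39] F [0.8 0.6 0.8] op 0.0221 TCP [ 0.4908 -0.4041  0.0735]
```

```bash

python3 -m inch '{"slide":[[0,0,0.2],[0,0,0.35],[0,0,0.42],[0,0,0.47],[0,0,0.47],[0,0,0.47]],"rotation":[[0,0,0],[0,0,0],[0,0,0],[0,0,0],[0,0,0],[0,0,0]]}'
python3 -m inch '{"slide":[[0,0,0],[0,0,0],[0,0,0],[0,0,0]],"rotation":[[0,0,0],[0,0,0],[0,0,0],[0,0,0]]}' 0.1
python3 -m inch '{"slide":[[0,0,-0.4],[0,0,-0.8],[0,0,-1],[0,0,-1]],"rotation":[[0,0,0],[0,0,0],[0,0,0],[0,0,0]]}'
python3 -c "from h import *;go(.438,.182,.15,35);look('w9')"
```

```text
time_s: 21.25
eef_pos: [0.4911, -0.4056, 0.0268]
tool_rot: [0.457, 0.89, -0.0, 0.0]
force: [0.0, 0.3, -0.7]
opening: 0.0217
finger_force: 20.0
time_s: 21.65
eef_pos: [0.491, -0.4054, 0.0264]
tool_rot: [0.457, 0.89, -0.0, 0.0]
force: [-0.2, 0.3, 0.2]
opening: 0.0413
finger_force: 0.0
time_s: 22.05
eef_pos: [0.493, -0.4074, 0.1312]
tool_rot: [0.457, 0.89, -0.001, 0.004]
force: [0.6, -0.4, -0.4]
opening: 0.0414
finger_force: 0.0
t22.1 slide [ 5.108  2.989 -0.224] rot [0.001 0.005 0.007] q [-0.77  0.28  1.48 -0.    1.37 -1.39] F [ 0.6 -0.4 -0.4] op 0.0414 TCP [ 0.493  -0.4074  0.1312]
```

View pics/w9.png

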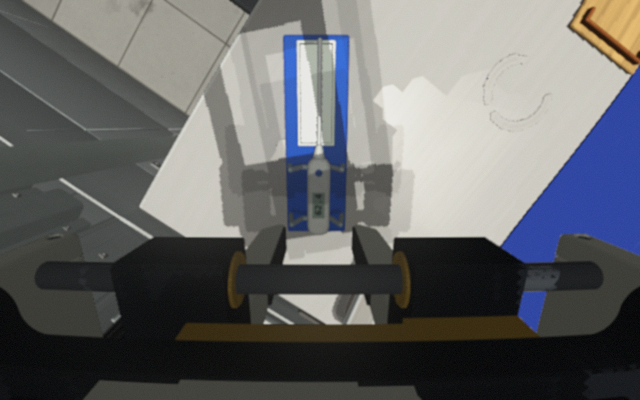

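The thermometer lies along column 319, display up. Its handle is in the cradles and the probe is over the white strip. The stamp is next.

```bash

python3 -m inch '{"slide":[[0.85,0.5,-0.3],[0.85,0.5,-0.3],[0.85,0.5,-0.3]],"rotation":[[0,0,0],[0,0,0],[0,0,0]]}' >/dev/null
python3 -m inch '{"slide":[[0.85,0.5,0],[0.85,0.5,0],[0.85,0.5,0]],"rotation":[[0,0,0],[0,0,0],[0,0,0]]}' >/dev/null
python3 -m inch '{"slide":[[0.85,0.5,0],[0.85,0.5,0],[0.85,0.5,0]],"rotation":[[0,0,0],[0,0,0],[0,0,0]]}' >/dev/null
python3 -m inch '{"slide":[[0.85,0.5,0],[0.85,0.5,0],[0.85,0.5,0]],"rotation":[[0,0,0],[0,0,0],[0,0,0]]}' >/dev/null
python3 -m inch '{"slide":[[0.85,0.5,0],[0.85,0.5,0],[0.85,0.5,0],[0.85,0.5,0],[0.85,0.5,0]],"rotation":[[0,0,0],[0,0,0],[0,0,0],[0,0,0],[0,0,0]]}' 
python3 -c "from h import *;go(.438,.182,.15,35);c,im=look('w10');print(proj(c,[[.438,.182,.064],[.438,.182,0]]))"
```

```text
time_s: 23.8
eef_pos: [0.4464, 0.0841, 0.1555]
tool_rot: [0.457, 0.889, -0.001, -0.0]
force: [-0.6, -0.2, -0.5]
opening: 0.042
finger_force: 0.0
t23.8 slide [0.845 0.501 0.054] rot [-0.001  0.     0.007] q [ 0.07 -0.24  1.96 -0.    1.42 -0.55] F [-0.6 -0.2 -0.5] op 0.042 TCP [0.4464 0.0841 0.1555]
[[375.05229745 111.39674751]
 [363.72344414 115.41426284]]
```

View pics/w10.png

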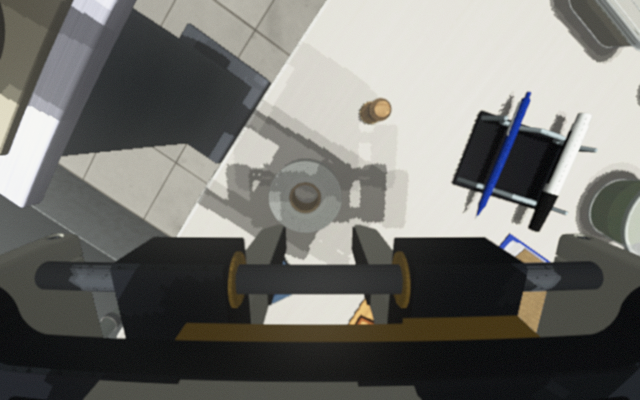

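The stamp's knob top is at about (380,108), roughly 5 px right of the prediction. The pens are still in their grooves. I'll refine with the stamp's mask after moving in.

```bash

python3 -m inch '{"slide":[[0.8,0.55,0],[0.8,0.55,0],[0.8,0.55,0],[0.8,0.55,0],[0.8,0.55,0],[0.8,0.55,0]],"rotation":[[0,0,0],[0,0,0],[0,0,0],[0,0,0],[0,0,0],[0,0,0]]}' >/dev/null
python3 - <<'E'
from h import *
c,im=look('w11')
hs=cv2.cvtColor(im,cv2.COLOR_RGB2HSV);m=cv2.inRange(hs,(5,70,40),(25,255,255));m[235:]=0;m[:,:230]=0;m[:,420:]=0
n,l,st,ce=cv2.connectedComponentsWithStats(m);k=1+np.argmax(st[1:,4]);print(st[k],ce[k])
print(ray(c,[ce[k]],.04)[0])
cv2.imwrite('pics/w11c.png',cv2.resize(im[90:240,220:420,::-1],None,fx=3,fy=3))
go(.438,.182,.03,35)
E
```

```text
[311 174  20  29 461] [320.11930586 188.21691974]
[0.44024348 0.19027636 0.04      ]
t24.5 slide [ 0.044 -0.05   1.261] rot [-0.     0.     0.006] q [ 0.28 -0.16  1.89 -0.    1.41 -0.34] F [0.3 0.5 0. ] op 0.0417 TCP [0.4447 0.1814 0.1561]
```

View pics/w11c.png

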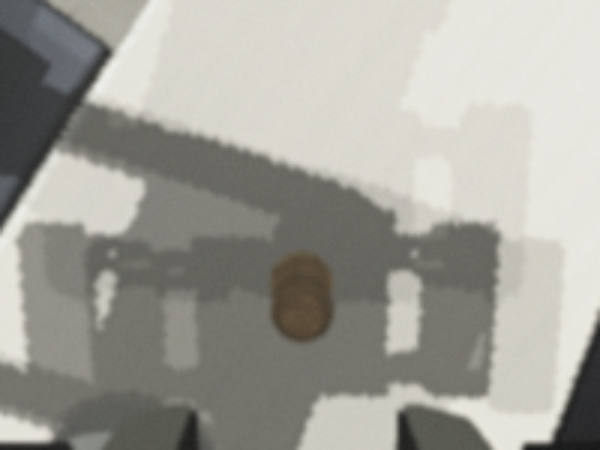

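The knob top circle is centred near (320.7,193) and the foot near (320.3,184).

```bash
python3 - <<'E'
from h import *
c=cam("wrist",monitor.sense())
a=ray(c,[(320.7,193)],.064)[0];b=ray(c,[(320.3,184.3)],.002)[0];print(a,b)
m=(a+b)/2;go(m[0],m[1],.03,35)
E
```

```text
[0.44044414 0.19087719 0.064     ] [0.44237679 0.18820096 0.002     ]
t24.5 slide [0.086 0.021 1.261] rot [-0.     0.     0.006] q [ 0.28 -0.16  1.89 -0.    1.41 -0.34] F [0.3 0.5 0. ] op 0.0417 TCP [0.4447 0.1814 0.1561]
```

```bash

python3 -m inch '{"slide":[[0.09,0.02,0.3],[0.09,0.02,0.7],[0.09,0.02,0.9],[0.09,0.02,0.9],[0.09,0.02,0.9]],"rotation":[[0,0,0],[0,0,0],[0,0,0],[0,0,0],[0,0,0]]}' >/dev/null
python3 -m inch '{"slide":[[0,0,0.2],[0,0,0.3],[0,0,0.34],[0,0,0.34],[0,0,0.34]],"rotation":[[0,0,0],[0,0,0],[0,0,0],[0,0,0],[0,0,0]]}'
python3 -m inch '{"slide":[[0,0,0],[0,0,0],[0,0,0],[0,0,0],[0,0,0]],"rotation":[[0,0,0],[0,0,0],[0,0,0],[0,0,0],[0,0,0]]}' 1 20
python3 -m inch '{"slide":[[0,0,-0.4],[0,0,-0.9],[0,0,-1],[0,0,-1],[0,0,-1]],"rotation":[[0,0,0],[0,0,0],[0,0,0],[0,0,0],[0,0,0]]}'
python3 -c "from h import *;go(.6215,.0205,.13,35)"
```

```text
time_s: 25.5
eef_pos: [0.4413, 0.1915, 0.033]
tool_rot: [0.457, 0.89, 0.0, 0.0]
force: [0.6, 1.1, 0.1]
opening: 0.0419
finger_force: 0.0
time_s: 26.0
eef_pos: [0.4408, 0.1913, 0.0323]
tool_rot: [0.457, 0.89, 0.0, 0.0]
force: [-1.1, -1.5, 2.6]
opening: 0.0188
finger_force: 20.0
time_s: 26.5
eef_pos: [0.4401, 0.1911, 0.131]
tool_rot: [0.457, 0.89, -0.0, -0.0]
force: [0.5, 0.1, -1.7]
opening: 0.0188
finger_force: 20.0
t26.5 slide [-2.444  0.479  0.008] rot [-0.001 -0.     0.007] q [ 0.3  -0.14  1.92  0.    1.36 -0.32] F [ 0.5  0.1 -1.7] op 0.0188 TCP [0.4401 0.1911 0.131 ]
```

```bash

python3 -m inch '{"slide":[[-0.8,0.15,-0.3],[-0.8,0.15,-0.3],[-0.8,0.15,-0.3]],"rotation":[[0,0,0],[0,0,0],[0,0,0]]}' >/dev/null
python3 -m inch '{"slide":[[-0.8,0.15,0],[-0.8,0.15,0],[-0.8,0.15,0],[-0.8,0.15,0],[-0.8,0.15,0]],"rotation":[[0,0,0],[0,0,0],[0,0,0],[0,0,0],[0,0,0]]}'
python3 - <<'E'
from h import *
c,im=look('w12')
u=np.array([np.cos(np.radians(98.1)),np.sin(np.radians(98.1)),0]);v=np.array([u[1],-u[0],0])
o=np.array([.629,-.033,0]);P=[o+a*v+b*u+[0,0,.006] for a,b in((-.046,-.082),(-.046,.082),(.046,.082),(.046,-.082))]
print(np.round(proj(c,P)),proj(c,[o+.054*u+[0,0,.0225]]))
go(.6215,.0205,.13,35)
E
```

```text
time_s: 27.3
eef_pos: [0.5567, 0.0796, 0.1604]
tool_rot: [0.456, 0.89, -0.001, -0.001]
force: [0.0, -0.3, -1.0]
opening: 0.0189
finger_force: 20.0
[[255. 325.]
 [311. 222.]
 [376. 255.]
 [316. 351.]] [[333.92060808 263.61356188]]
t27.4 slide [-0.858  0.179  0.307] rot [-0.001 -0.001  0.008] q [ 0.05  0.07  1.66  0.    1.41 -0.57] F [ 0.2  0.3 -1.3] op 0.0186 TCP [0.557  0.0797 0.1609]
```

View pics/w12.png

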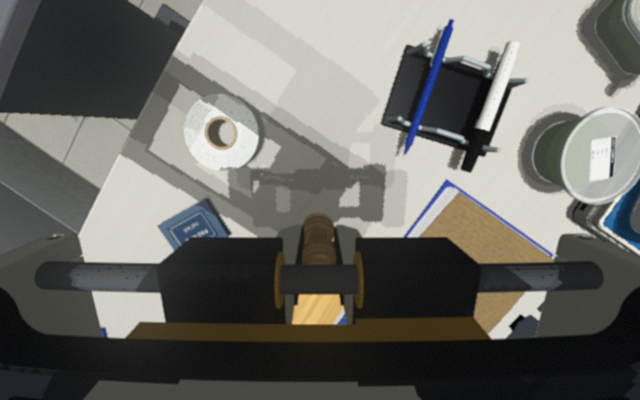

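The gripper hides the caddy here, and the stamp is held straight. I'll check the caddy numerically in the stored w8 picture, whose pose I have.

```bash
python3 - <<'E'
from h import *
q=np.array([.4555,.8902,0,-.002]);q/=np.linalg.norm(q)
c=cam("wrist",dict(eef_pos=np.array([.4658,-.2544,.151]),tool_rot=q))
im=cv2.imread("pics/w8.png");hs=cv2.cvtColor(im,cv2.COLOR_BGR2HSV)
m=cv2.inRange(hs,(5,60,60),(25,255,255));m[210:]=0;m[:,:460]=0
n,l,st,ce=cv2.connectedComponentsWithStats(m);k=1+np.argmax(st[1:,4]);print(st[k])
p=np.argwhere(l==k)[:,::-1].astype(float);w=ray(c,p,.006)[:,:2];print(cv2.minAreaRect((w*1000).astype(np.float32)))
# rim: the reddish brown cup
m2=cv2.inRange(hs,(0,110,30),(12,255,190));m2[:45]=0;m2[105:]=0;m2[:,:555]=0;m2[:,615:]=0
p=np.argwhere(m2)[:,::-1].astype(np.int32);(x,y),r=cv2.minEnclosingCircle(p);print(len(p),x,y,r,ray(c,[(x,y)],.0225))
o=np.array([.629,-.033]);u=np.array([np.cos(np.radians(98.1)),np.sin(np.radians(98.1))]);print("well est",o+.054*u, proj(c,[[*(o+.054*u),.0225]]))
E
```

```text
[  479    32   142   169 10626]
((627.700439453125, -31.635108947753906), (93.78356170654297, 170.6704559326172), 8.145113945007324)
1272 580.5 77.0 33.67872619628906 [[0.61235694 0.00690637 0.0225    ]]
well est [0.62139133 0.02046128] [[594.43932825  72.00658844]]
```

```bash

python3 -m inch '{"slide":[[-0.85,0.17,0.3],[-0.85,0.17,0.3],[-0.85,0.17,0.3],[-0.85,0.17,0.3],[-0.85,0.17,0.3],[-0.85,0.17,0.3]],"rotation":[[0,0,0],[0,0,0],[0,0,0],[0,0,0],[0,0,0],[0,0,0]]}'
python3 -c "from h import *;go(.621,.020,.040,35)"
```

```text
time_s: 27.95
eef_pos: [0.6215, 0.0208, 0.1332]
tool_rot: [0.456, 0.89, 0.0, 0.001]
force: [-0.1, 0.5, -0.3]
opening: 0.0188
finger_force: 20.0
t27.9 slide [-0.003 -0.01   0.932] rot [0.001 0.    0.008] q [-0.05  0.24  1.52  0.    1.38 -0.67] F [-0.1  0.5 -0.3] op 0.0188 TCP [0.6215 0.0208 0.1332]
```

```bash

python3 -m inch '{"slide":[[0,0,0.25],[0,0,0.45],[0,0,0.6],[0,0,0.72],[0,0,0.82],[0,0,0.88],[0,0,0.91],[0,0,0.91]],"rotation":[[0,0,0],[0,0,0],[0,0,0],[0,0,0],[0,0,0],[0,0,0],[0,0,0],[0,0,0]]}'
python3 -c "from h import *;go(.621,.020,.040,35)"
```

```text
time_s: 28.75
eef_pos: [0.6217, 0.0196, 0.0411]
tool_rot: [0.457, 0.89, -0.0, -0.0]
force: [0.4, -0.7, -0.7]
opening: 0.0192
finger_force: 20.0
t28.8 slide [ 0.007 -0.003  0.011] rot [-0.    -0.     0.007] q [-0.05  0.34  1.59  0.    1.22 -0.67] F [ 0.4 -0.7 -0.7] op 0.0192 TCP [0.6217 0.0196 0.0411]
```

```bash

python3 -m inch '{"slide":[[0,0,0.01],[0,0,0.02],[0,0,0.02]],"rotation":[[0,0,0],[0,0,0],[0,0,0]]}'
python3 -m inch '{"slide":[[0,0,0],[0,0,0],[0,0,0],[0,0,0]],"rotation":[[0,0,0],[0,0,0],[0,0,0],[0,0,0]]}' 0.1
python3 -m inch '{"slide":[[0,0,-0.3],[0,0,-0.7],[0,0,-1],[0,0,-1]],"rotation":[[0,0,0],[0,0,0],[0,0,0],[0,0,0]]}'
python3 - <<'E'
from h import *
c,im=look('w13')
t=optics.capture("top");cv2.imwrite("pics/top1.png",t[:,:,::-1])
go(.462,-.049,.15,-26.5)
E
```

```text
time_s: 29.05
eef_pos: [0.6219, 0.0196, 0.0394]
tool_rot: [0.457, 0.89, 0.0, 0.0]
force: [-0.5, -0.7, -0.2]
opening: 0.0191
finger_force: 20.0
time_s: 29.45
eef_pos: [0.6218, 0.0196, 0.0393]
tool_rot: [0.457, 0.89, 0.0, 0.0]
force: [0.3, 0.1, -0.9]
opening: 0.0413
finger_force: 0.0
time_s: 29.85
eef_pos: [0.6253, 0.0195, 0.1456]
tool_rot: [0.457, 0.89, 0.002, 0.004]
force: [0.6, -0.0, 0.8]
opening: 0.0418
finger_force: 0.0
t29.9 slide [ 0.378 -1.703 -0.101] rot [0.002 0.    0.691] q [-0.05  0.24  1.51 -0.    1.39 -0.67] F [ 0.7  0.4 -0.6] op 0.0417 TCP [0.6224 0.0196 0.1402]
```

```bash

python3 -m inch '{"slide":[[0.19,-0.85,-0.1],[0.19,-0.85,-0.1],[0.19,-0.85,-0.1]],"rotation":[[0,0,0],[0,0,0],[0,0,0]]}' -1 20 >/dev/null
python3 -m inch '{"slide":[[0.19,-0.85,0],[0.19,-0.85,0],[0.19,-0.85,0],[0.19,-0.85,0],[0.19,-0.85,0],[0.19,-0.85,0],[0.19,-0.85,0],[0.19,-0.85,0],[0.19,-0.85,0],[0.19,-0.85,0]],"rotation":[[0,0,0.69],[0,0,0.69],[0,0,0.69],[0,0,0.69],[0,0,0.69],[0,0,0.69],[0,0,0.69],[0,0,0.69],[0,0,0.69],[0,0,0.69]]}'
python3 - <<'E'
from h import *
c,im=look('w14')
hs=cv2.cvtColor(im,cv2.COLOR_RGB2HSV);m=cv2.inRange(hs,(95,80,30),(125,255,200));m[238:]=0
n,l,st,ce=cv2.connectedComponentsWithStats(m)
o=np.argsort(-st[1:,4])[:3]+1
for k in o:
    p=np.argwhere(l==k)[:,::-1].astype(float);w=ray(c,p,.011)[:,:2]
    print(st[k],np.round(ce[k]),cv2.minAreaRect((w*1000).astype(np.float32)))
print(proj(c,[[.462,-.049,.013]]));go(.462,-.049,.003,-26.5)
# stamp check in top view
t=optics.capture("top");cv2.imwrite("pics/top2.png",t[:,:,::-1]);T=cam("top")
print("stamp upright expect px foot/top",proj(T,[[.621,.02,.0065],[.621,.02,.07]]))
hs=cv2.cvtColor(t,cv2.COLOR_RGB2HSV)
for y in range(160,186,2): print(y,[("%d/%d"%(hs[y,x,0],hs[y,x,2])) for x in range(292,322,3)])
E
```

```text
time_s: 31.25
eef_pos: [0.4611, -0.0484, 0.1483]
tool_rot: [0.85, 0.527, -0.0, -0.001]
force: [-0.7, 0.8, 0.7]
opening: 0.0927
finger_force: 0.0
[  462     0   178   238 23871] [579. 128.] ((734.8817138671875, -106.56236267089844), (307.94683837890625, 191.7997283935547), 77.9239273071289)
[315 200  18  13  70] [323. 209.] ((458.4668273925781, -63.97112274169922), (14.003512382507324, 19.212196350097656), 63.633121490478516)
[318 179   6  20  54] [321. 188.] ((464.2924499511719, -44.46661376953125), (21.500802993774414, 5.535783290863037), 63.834983825683594)
[[320.47259791 193.43302856]]
t31.3 slide [-1.000e-03  1.100e-02  1.455e+00] rot [-0.001  0.     0.002] q [-0.22 -0.2   1.94  0.    1.4   0.24] F [-0.8  0.9 -0.3] op 0.0928 TCP [ 0.4612 -0.0484  0.1485]
stamp upright expect px foot/top [[305.2169984  175.16606841]
 [304.0125196  168.60619974]]
160 ['17/148', '21/126', '18/131', '150/47', '19/131', '18/132', '15/64', '19/109', '19/116', '20/111']
162 ['16/126', '21/132', '23/134', '132/41', '22/132', '21/134', '30/49', '21/122', '18/122', '20/116']
164 ['21/119', '22/135', '19/14
[... 407 characters left out ...]
 '105/50', '21/144', '17/146', '6/54', '25/133', '21/137', '24/138', '21/140']
174 ['23/150', '23/147', '23/77', '21/149', '21/145', '19/49', '21/139', '22/140', '20/139', '26/140']
176 ['21/147', '21/148', '24/100', '19/150', '19/148', '25/55', '22/147', '20/147', '22/143', '21/142']
178 ['21/148', '22/142', '20/123', '23/147', '23/137', '23/65', '22/148', '21/146', '23/146', '22/146']
180 ['23/146', '24/126', '21/154', '20/147', '19/112', '26/74', '22/149', '17/153', '19/145', '22/148']
182 ['22/145', '24/99', '24/155', '24/148', '22/97', '21/123', '21/155', '26/151', '21/152', '21/151']
184 ['24/148', '170/52', '21/149', '21/150', '30/62', '21/142', '20/162', '24/158', '21/157', '24/157']
```

```bash
python3 - <<'E'
from h import *
s=monitor.sense();c=cam("wrist",s)
hs=cv2.cvtColor(cv2.imread("pics/w14.png"),cv2.COLOR_BGR2HSV);H,S,V=[hs[...,i].astype(int) for i in range(3)]
m=((H>90)&(H<130)&(S>70)&(V>12)).astype(np.uint8);m[233:]=0;m[:,:250]=0;m[:,390:]=0;m[:140]=0
m=cv2.morphologyEx(m,cv2.MORPH_CLOSE,np.ones((5,5),np.uint8))
n,l,st,ce=cv2.connectedComponentsWithStats(m);k=1+np.argmax(st[1:,4]);print(st[k],ce[k])
p=np.argwhere(l==k)[:,::-1].astype(float);w=ray(c,p,.011)[:,:2];print(cv2.minAreaRect((w*1000).astype(np.float32)))
# stamp in w13
q=np.array([.457,.89,.002,.004]);q/=np.linalg.norm(q)
c=cam("wrist",dict(eef_pos=np.array([.6245,.0195,.144]),tool_rot=q))
hs=cv2.cvtColor(cv2.imread("pics/w13.png"),cv2.COLOR_BGR2HSV)
m=cv2.inRange(hs,(5,70,30),(25,255,255));m[236:]=0;m[:,:240]=0;m[:,400:]=0
n,l,st,ce=cv2.connectedComponentsWithStats(m)
for k in np.argsort(-st[1:,4])[:3]+1: print("w13",st[k],ce[k])
print(proj(c,[[.621,.02,.07],[.621,.02,.0225],[.621,.02,.0065]]))
E
```

```text
[ 298  171   45   52 1122] [323.35650624 204.84670232]
((459.6596984863281, -53.11193084716797), (58.640052795410156, 50.382659912109375), 63.60472869873047)
w13 [ 248  150  114   86 5901] [306.11523471 199.10083037]
w13 [368 180  32  56 997] [388.25977934 214.79839519]
[[316.10382271 205.07340427]
 [316.15594688 193.27471255]
 [316.17007751 190.09321175]]
```

```bash
python3 - <<'E'
from h import *
b=cv2.imread("pics/w14.png").astype(int)
f=lambda v:"%d,%d,%d"%tuple(v[::-1])
for r in(185,205,215):print(r,[(x,f(b[r,x-1:x+2].mean(0))) for x in list(range(284,304,2))+list(range(334,356,2))])
for x in(305,330):print("col",x,[(r,f(b[r-1:r+2,x].mean(0))) for r in list(range(148,176,2))+list(range(218,236,2))])
E
```

```text
185 [(284, '79,78,74'), (286, '79,78,73'), (288, '79,77,73'), (290, '84,83,80'), (292, '86,85,81'), (294, '75,74,71'), (296, '51,54,57'), (298, '41,46,52'), (300, '40,44,50'), (302, '38,44,49'), (334, '41,46,50'), (336, '39,44,48'), (338, '38,45,50'), (340, '39,46,50'), (342, '39,45,50'), (344, '46,50,53'), (346, '65,67,65'), (348, '77,76,71'), (350, '82,81,75'), (352, '83,82,77'), (354, '81,80,76')]
205 [(284, '76,74,71'), (286, '77,75,73'), (288, '77,75,71'), (290, '77,76,71'), (292, '76,75,71'), (294, '73,72,69'), (296, '55,57,58'), (298, '39,44,50'), (300, '38,43,49'), (302, '35,41,46'), (334, '38,42,46'), (336, '34,39,44'), (338, '35,41,47'), (340, '36,41,48'), (342, '36,40,47'), (344, '48,51,54'), (346, '68,68,66'), (348, '76,75,71'), (350, '75,74,71'), (352, '84,82,79'), (354, '125,124,118')]
215 [(284, '75,74,71'), (286, '74,74,70'), (288, '74,74,70'), (290, '77,75,72'), (292, '88,86,82'), (294, '97,96,91'), (296, '72,74,72'), (298, '42,46,50'), (300, '36,40,47'), (302, '37,42,47'), (334, '35,42,48'), (336, '34,39,49'), (338, '39,46,55'), (340, '40,47,55'), (342, '41,48,55'),
[... 344 characters left out ...]
53'), (170, '41,45,50'), (172, '38,43,48'), (174, '41,45,49'), (218, '36,42,48'), (220, '44,52,60'), (222, '50,59,69'), (224, '84,86,87'), (226, '112,110,104'), (228, '112,110,105'), (230, '113,112,107'), (232, '108,105,100'), (234, '93,91,85')]
col 330 [(148, '180,179,169'), (150, '170,169,160'), (152, '148,147,138'), (154, '99,99,93'), (156, '81,80,75'), (158, '81,80,76'), (160, '75,75,72'), (162, '55,59,60'), (164, '45,50,55'), (166, '43,49,53'), (168, '45,49,55'), (170, '42,49,55'), (172, '45,51,56'), (174, '48,52,56'), (218, '40,48,56'), (220, '39,47,54'), (222, '43,49,56'), (224, '75,77,76'), (226, '97,95,90'), (228, '90,89,84'), (230, '88,86,82'), (232, '89,88,82'), (234, '88,88,82')]
```

The pad's edges, columns 296–345 and rows 162–223, put its centre at (320.4,192.8). That matches the top estimate within 1 mm, and it is square to the tool. Grasping it now.

```bash

python3 -m inch '{"slide":[[0,0.01,0.4],[0,0.01,0.8],[0,0.01,0.95],[0,0.01,0.95],[0,0.01,0.95]],"rotation":[[0,0,0],[0,0,0],[0,0,0],[0,0,0],[0,0,0]]}' -1 >/dev/null
python3 -m inch '{"slide":[[0,0,0.2],[0,0,0.4],[0,0,0.46],[0,0,0.5],[0,0,0.5]],"rotation":[[0,0,0],[0,0,0],[0,0,0],[0,0,0],[0,0,0]]}'
python3 -m inch '{"slide":[[0,0,0],[0,0,0],[0,0,0],[0,0,0],[0,0,0]],"rotation":[[0,0,0],[0,0,0],[0,0,0],[0,0,0],[0,0,0]]}' 1 30
python3 -m inch '{"slide":[[0,0,-0.3],[0,0,-0.6],[0,0,-0.9],[0,0,-1],[0,0,-1]],"rotation":[[0,0,0],[0,0,0],[0,0,0],[0,0,0],[0,0,0]]}'
python3 -c "from h import *;go(.632,-.059,.13,8.1)"
```

```text
time_s: 32.35
eef_pos: [0.463, -0.0492, 0.005]
tool_rot: [0.85, 0.527, 0.0, 0.0]
force: [0.4, -0.1, 0.2]
opening: 0.093
finger_force: 0.0
time_s: 32.85
eef_pos: [0.4624, -0.049, 0.0043]
tool_rot: [0.85, 0.527, 0.0, 0.0]
force: [-0.4, -0.1, 0.2]
opening: 0.0578
finger_force: 0.0
time_s: 33.35
eef_pos: [0.4635, -0.0493, 0.1055]
tool_rot: [0.85, 0.527, 0.001, 0.001]
force: [-0.4, -1.2, -0.6]
opening: 0.0538
finger_force: 30.0
t33.4 slide [ 0.663  1.552 -0.24 ] rot [ 0.002  0.    -0.384] q [-0.22 -0.16  1.98 -0.    1.31  0.25] F [-0.4 -1.2 -0.6] op 0.0538 TCP [ 0.4635 -0.0493  0.1055]
```

```bash
python3 - <<'E'
from h import *
s=monitor.sense();c,im=look('w15');Rt=R.from_quat(s["tool_rot"])
for off in(-.004,.004,.010):
    # bottom plane of pad at tool z = -off_from TCP: bottom at tool z = off, top at off-.013
    P=[s["eef_pos"]+Rt.apply([x,y,z]) for z in(.004+off,.004+off-.013) for x,y in((.035,-.028),(.035,.028),(.015,-.028),(.015,.028))]
    print(off,np.round(proj(c,P)).astype(int).tolist())
b=im.astype(int);f=lambda v:"%d,%d,%d"%tuple(v)
for x in(300,345):print("col",x,[(r,f(b[r,x])) for r in range(160,236,3)])
for r in(215,228):print("row",r,[(x,f(b[r,x])) for x in list(range(256,284,2))+list(range(356,384,2))])
E
```

```text
-0.004 [[274, 185], [366, 185], [275, 217], [365, 217], [270, 189], [370, 189], [272, 223], [369, 223]]
0.004 [[276, 183], [364, 183], [277, 213], [363, 213], [272, 187], [368, 187], [274, 219], [366, 219]]
0.01 [[277, 181], [363, 181], [278, 211], [362, 211], [274, 185], [366, 185], [275, 216], [365, 216]]
col 300 [(160, '128,127,118'), (163, '90,90,85'), (166, '92,91,84'), (169, '90,88,84'), (172, '89,88,82'), (175, '88,87,83'), (178, '88,86,83'), (181, '90,87,84'), (184, '76,77,74'), (187, '41,47,52'), (190, '40,47,55'), (193, '39,46,52'), (196, '40,45,52'), (199, '38,46,52'), (202, '34,40,47'), (205, '36,42,47'), (208, '40,46,48'), (211, '31,37,48'), (214, '30,34,44'), (217, '25,32,41'), (220, '26,33,41'), (223, '22,30,39'), (226, '24,30,41'), (229, '25,30,41'), (232, '25,29,40'), (235, '22,29,40')]
col 345 [(160, '90,90,83'), (163, '90,87,83'), (166, '88,85,81'), (169, '89,87,83'), (172, '88,88,82'), (175, '92,90,86'), (178, '86,86,82'), (181, '89,88,84'), (184, '81,81,77'), (187, '39,46,51'), (190, '41,48,52'), (193, '38,46,51'), (196, '40,47,54'), (199, '42,49,56'), (202, '35,
[... 626 characters left out ...]
84,80,76'), (370, '114,111,107'), (372, '165,161,154'), (374, '164,161,155'), (376, '168,162,157'), (378, '142,140,132'), (380, '92,90,86'), (382, '99,98,92')]
row 228 [(256, '74,77,70'), (258, '76,76,72'), (260, '76,76,70'), (262, '77,77,71'), (264, '76,76,71'), (266, '77,76,70'), (268, '76,77,72'), (270, '74,75,70'), (272, '66,65,60'), (274, '34,35,33'), (276, '34,38,45'), (278, '38,45,53'), (280, '39,44,50'), (282, '38,45,52'), (356, '34,42,51'), (358, '33,42,49'), (360, '34,41,50'), (362, '31,36,42'), (364, '48,48,46'), (366, '73,73,69'), (368, '76,78,70'), (370, '74,74,68'), (372, '75,78,69'), (374, '73,72,68'), (376, '75,76,70'), (378, '76,78,70'), (380, '80,79,73'), (382, '86,86,79')]
```

The pad is level and centred in the grip, possibly a few mm low. I'll lower it by feel.

```bash

python3 -m inch '{"slide":[[0.33,0.78,-0.25],[0.33,0.78,-0.25],[0.33,0.78,-0.25]],"rotation":[[0,0,0],[0,0,0],[0,0,0]]}' >/dev/null
python3 -m inch '{"slide":[[0.33,0.78,0],[0.33,0.78,0],[0.33,0.78,0],[0.33,0.78,0],[0.33,0.78,0],[0.33,0.78,0],[0.33,0.78,0]],"rotation":[[0,0,-0.385],[0,0,-0.385],[0,0,-0.385],[0,0,-0.385],[0,0,-0.385],[0,0,-0.385],[0,0,-0.385]]}'
python3 -c "from h import *;go(.632,-.059,.03,8.1);look('w16')"
```

```text
time_s: 34.4
eef_pos: [0.6306, -0.0594, 0.1283]
tool_rot: [0.656, 0.755, -0.0, -0.001]
force: [-1.4, -0.8, -1.3]
opening: 0.0541
finger_force: 30.0
t34.4 slide [0.001 0.015 0.983] rot [-0.001 -0.    -0.001] q [-0.17  0.28  1.49 -0.    1.38 -0.31] F [-1.4 -0.8 -1.3] op 0.0541 TCP [ 0.6306 -0.0594  0.1283]
```

```bash

python3 - <<'E'
from h import *
c=cam("wrist",monitor.sense());im=cv2.imread("pics/w16.png")
print(proj(c,[[.621,.02,.0705],[.621,.02,.0225],[.621,.02,.0065]]))
u=np.array([np.cos(np.radians(98.1)),np.sin(np.radians(98.1)),0]);v=np.array([u[1],-u[0],0]);o=np.array([.6285,-.0335,.006])
print("plate +y corners",proj(c,[o+.082*u-.046*v,o+.082*u+.046*v]))
hs=cv2.cvtColor(im,cv2.COLOR_BGR2HSV)
m=cv2.inRange(hs,(5,50,30),(28,255,255));m[240:]=0;m[:,:220]=0;m[:,420:]=0
n,l,st,ce=cv2.connectedComponentsWithStats(m);k=1+np.argmax(st[1:,4]);print(st[k])
sub=im[80:200:5,285:355:5]
for r in range(70,200,6): print(r,[int(im[r,x].max()) for x in range(250,395,6)])
E
```

```text
[[320.85904182 114.26823221]
 [320.46316685 117.37886857]
 [320.360908   118.18252477]]
plate +y corners [[273.25824219  88.92716306]
 [367.20956857  88.80755156]]
[ 275   90   93   97 8641]
70 [218, 217, 218, 218, 219, 220, 220, 218, 230, 230, 231, 231, 230, 230, 231, 231, 230, 231, 231, 230, 230, 231, 231, 195, 225]
76 [218, 218, 218, 218, 219, 220, 217, 219, 221, 220, 222, 231, 230, 230, 231, 230, 230, 230, 230, 230, 231, 230, 231, 210, 223]
82 [217, 217, 219, 218, 219, 218, 220, 220, 219, 216, 219, 219, 222, 226, 230, 230, 231, 231, 230, 230, 231, 230, 232, 225, 225]
88 [218, 217, 218, 217, 218, 219, 218, 219, 219, 218, 221, 218, 220, 218, 220, 230, 231, 231, 229, 227, 231, 230, 232, 228, 226]
94 [219, 217, 218, 217, 216, 233, 228, 231, 232, 237, 233, 204, 209, 201, 237, 232, 237, 240, 243, 243, 231, 230, 227, 229, 227]
100 [219, 217, 217, 218, 216, 231, 227, 227, 232, 219, 149, 141, 189, 113, 160, 216, 241, 240, 243, 242, 231, 230, 190, 228, 227]
106 [217, 216, 218, 217, 215, 230, 226, 227, 227, 145, 219, 219, 201, 206, 205, 175, 242, 238, 242, 241, 229, 230, 175, 224, 220]
112 
[... 1193 characters left out ...]
 132, 96, 135, 117, 132, 123, 110, 118, 107, 107, 112, 109, 152, 152, 185, 189, 186, 189, 189, 191]
172 [189, 179, 101, 103, 105, 109, 103, 107, 101, 105, 110, 109, 114, 109, 107, 113, 103, 106, 121, 168, 189, 188, 188, 191, 188]
178 [104, 104, 103, 103, 103, 108, 98, 106, 99, 106, 108, 108, 113, 103, 109, 109, 103, 104, 121, 102, 98, 187, 187, 184, 179]
184 [104, 113, 102, 99, 100, 92, 89, 93, 87, 89, 95, 92, 96, 89, 94, 102, 95, 96, 100, 117, 99, 188, 189, 189, 187]
190 [102, 160, 102, 103, 88, 72, 78, 63, 59, 58, 59, 58, 55, 58, 57, 58, 57, 62, 62, 83, 103, 188, 189, 189, 190]
196 [105, 191, 100, 100, 84, 61, 58, 61, 58, 58, 57, 56, 55, 57, 59, 59, 59, 60, 63, 97, 130, 188, 190, 187, 192]
```

In w16 the caddy plate (columns 275–368, top row 90) matches the prediction within about 1 px. The stamp's outline stays inside the well ring around (318,118), so it is upright. Lowering the pad.

```bash

python3 -m inch '{"slide":[[0,0.01,0.3],[0,0.01,0.6],[0,0.01,0.8],[0,0.01,0.95],[0,0.01,0.95],[0,0.01,0.95]],"rotation":[[0,0,0],[0,0,0],[0,0,0],[0,0,0],[0,0,0],[0,0,0]]}' | grep -E "eef|force"
for k in 1; do
python3 -m inch '{"slide":[[0,0,0.03],[0,0,0.06],[0,0,0.06]],"rotation":[[0,0,0],[0,0,0],[0,0,0]]}'| grep -E "eef|force"
python3 -m inch '{"slide":[[0,0,0.02],[0,0,0.04],[0,0,0.04]],"rotation":[[0,0,0],[0,0,0],[0,0,0]]}'| grep -E "eef|force"
done
python3 -c "from h import *;go(.632,-.059,.0113,8.1)"
```

```text
eef_pos: [0.6327, -0.0593, 0.0348]
force: [-0.5, -0.1, 0.3]
finger_force: 30.0
eef_pos: [0.6326, -0.0593, 0.0285]
force: [-0.2, 0.1, -1.9]
finger_force: 30.0
eef_pos: [0.6321, -0.0592, 0.0237]
force: [-0.1, 0.8, -2.0]
finger_force: 30.0
t35.6 slide [ 0.002 -0.     0.124] rot [-0.    -0.     0.001] q [-0.17  0.39  1.55  0.    1.2  -0.32] F [-0.1  0.8 -2. ] op 0.054 TCP [ 0.6321 -0.0592  0.0237]
```

```bash

for k in 1; do
python3 -m inch '{"slide":[[0,0,0.02],[0,0,0.03],[0,0,0.03]],"rotation":[[0,0,0],[0,0,0],[0,0,0]]}'| grep -E "eef|^force"
python3 -m inch '{"slide":[[0,0,0.02],[0,0,0.03],[0,0,0.03]],"rotation":[[0,0,0],[0,0,0],[0,0,0]]}'| grep -E "eef|^force"
python3 -m inch '{"slide":[[0,0,0.02],[0,0,0.02],[0,0,0.02]],"rotation":[[0,0,0],[0,0,0],[0,0,0]]}'| grep -E "eef|^force"
python3 -m inch '{"slide":[[0,0,0.02],[0,0,0.02],[0,0,0.02]],"rotation":[[0,0,0],[0,0,0],[0,0,0]]}'| grep -E "eef|^force"
done
```

```text
eef_pos: [0.6321, -0.0592, 0.0208]
force: [0.8, 0.2, -1.4]
eef_pos: [0.6322, -0.0592, 0.0179]
force: [-0.5, -0.1, -0.2]
eef_pos: [0.6324, -0.0593, 0.0162]
force: [-0.5, -0.2, -1.5]
eef_pos: [0.6328, -0.0594, 0.0156]
force: [-4.6, 1.2, 9.6]
```

```bash

python3 -m inch '{"slide":[[0,0,0],[0,0,0],[0,0,0],[0,0,0]],"rotation":[[0,0,0],[0,0,0],[0,0,0],[0,0,0]]}' -0.5
python3 -m inch '{"slide":[[0,0,-0.3],[0,0,-0.7],[0,0,-1],[0,0,-1]],"rotation":[[0,0,0],[0,0,0],[0,0,0],[0,0,0]]}'
python3 -m inch '{"slide":[[0,-0.3,-0.3],[0,-0.3,-0.3],[0,-0.3,-0.3],[0,-0.3,-0.3]],"rotation":[[0,0,0],[0,0,0],[0,0,0],[0,0,0]]}'
python3 - <<'E'
from h import *
c,im=look('w17')
u=np.array([np.cos(np.radians(98.1)),np.sin(np.radians(98.1)),0]);v=np.array([u[1],-u[0],0]);o=np.array([.6285,-.0335,0])
for z in(.019,.027):print(z,"pad top corners if home",np.round(proj(c,[o-.026*u+a*v+b*u+[0,0,z] for a,b in((-.028,.035),(.028,.035),(.028,-.035),(-.028,-.035))])).tolist())
hs=cv2.cvtColor(im,cv2.COLOR_RGB2HSV);m=cv2.inRange(hs,(95,70,12),(128,255,130));m[235:]=0
m=cv2.morphologyEx(m,cv2.MORPH_CLOSE,np.ones((5,5),np.uint8));n,l,st,ce=cv2.connectedComponentsWithStats(m)
for k in np.argsort(-st[1:,4])[:4]+1:
    p=np.argwhere(l==k)[:,::-1].astype(float);w=ray(c,p,.017)[:,:2];print(st[k],ce[k],cv2.minAreaRect((w*1000).astype(np.float32)))
print(proj(c,[[.621,.02,.0705]]))
E
```

```text
time_s: 37.25
eef_pos: [0.6322, -0.0593, 0.0139]
tool_rot: [0.655, 0.756, -0.0, -0.0]
force: [-0.3, -0.5, 0.3]
opening: 0.0697
finger_force: 0.0
time_s: 37.65
eef_pos: [0.6361, -0.0599, 0.1205]
tool_rot: [0.655, 0.756, 0.002, 0.004]
force: [0.4, -0.2, 1.0]
opening: 0.0701
finger_force: 0.0
time_s: 38.05
eef_pos: [0.6025, -0.0634, 0.143]
tool_rot: [0.655, 0.756, -0.0, -0.0]
force: [-1.0, -0.2, -0.3]
opening: 0.0695
finger_force: 0.0
0.019 pad top corners if home [[321.0, 163.0], [375.0, 163.0], [372.0, 227.0], [321.0, 227.0]]
0.027 pad top corners if home [[321.0, 164.0], [376.0, 164.0], [373.0, 230.0], [321.0, 230.0]]
[ 324  179   48   47 1428] [349.64215686 208.88165266] ((634.3848266601562, -66.6460952758789), (51.27952194213867, 51.37802505493164), 8.129777908325195)
[349 164  24  12 133] [362.78947368 167.62406015] ((641.8416137695312, -29.341079711914062), (25.10780143737793, 10.546492576599121), 5.441053867340088)
[517 192  30  11  35] [531.68571429 197.4       ] ((836.3506469726562, -31.703462600708008), (1.3091144561767578, 38.21532440185547), 81.93106079101562)
[398 229   6   6   6] [400.5 231.5] ((698.390869140625, -91.2295150756836), (0.0003135204315185547, 8.487654685974121), 53.78654098510742)
[[355.72999997 115.43054159]]
```

The pad is home: columns 324–372 and rows 164–226 against a predicted 321–374 and 163–227. I'll retract and compare the top view with the first one.

```bash

python3 -m inch '{"slide":[[0,-0.7,-0.9],[0,-0.7,-0.9],[0,-0.7,-0.9],[0,-0.7,-0.9]],"rotation":[[0,0,0],[0,0,0],[0,0,0],[0,0,0]]}' >/dev/null
python3 -m inch '{"slide":[[1,-1,-0.7],[1,-1,-0.7],[1,-1,-0.7],[1,-1,-0.7],[1,-1,-0.7],[1,-1,-0.7]],"rotation":[[0,0,0],[0,0,0],[0,0,0],[0,0,0],[0,0,0],[0,0,0]]}'
python3 - <<'E'
from h import *
t=optics.capture("top")[:,:,::-1].copy();cv2.imwrite("pics/top3.png",t);sd=optics.capture("side")[:,:,::-1].copy();cv2.imwrite("pics/side3.png",sd)
for n,im,boxes in(("top",t,dict(roll=(262,230,302,270),stampold=(222,238,246,258),well=(293,162,318,188),bay=(318,152,362,190),rest=(188,148,242,212),holder=(424,203,508,275))),("side",sd,dict(roll=(338,204,370,236),rest=(252,235,310,275),caddy=(276,182,312,218),holder=(333,140,378,172)))):
    a=cv2.imread(f"pics/{n}0.png").astype(int)
    for k,(x0,y0,x1,y1) in boxes.items(): d=np.abs(im.astype(int)-a)[y0:y1,x0:x1].max(2);yx=np.argwhere(d>40);print(n,k,"frac changed",round((d>40).mean(),2),"mean px",(yx.mean(0)[::-1]+[x0,y0]).round() if len(yx) else None)
sc=cam("side");print("side stamp expect",proj(sc,[[.621,.02,.0065],[.621,.02,.0705]]))
E
```

```text
time_s: 39.1
eef_pos: [0.4205, 0.011, 0.3022]
tool_rot: [0.655, 0.756, -0.001, -0.001]
force: [0.8, 0.4, 0.2]
opening: 0.0701
finger_force: 0.0
top roll frac changed 0.61 mean px [282. 252.]
top stampold frac changed 0.56 mean px [232. 249.]
top well frac changed 0.62 mean px [306. 172.]
top bay frac changed 0.43 mean px [339. 170.]
top rest frac changed 0.46 mean px [216. 179.]
top holder frac changed 0.06 mean px [480. 226.]
side roll frac changed 0.29 mean px [354. 211.]
side rest frac changed 0.15 mean px [278. 255.]
side caddy frac changed 0.21 mean px [295. 195.]
side holder frac changed 0.07 mean px [349. 149.]
side stamp expect [[294.02518287 209.31717686]
 [293.24117447 191.67742237]]
```

```bash
python3 - <<'E'
from h import *
for n in("side0","side3"):
    im=cv2.imread(f"pics/{n}.png");g=cv2.cvtColor(im,cv2.COLOR_BGR2GRAY)[200:240,335:375]
    e=cv2.Canny(g,60,150);yx=np.argwhere(e);print(n,"roll edge bbox",yx.min(0)+[200,335],yx.max(0)+[200,335],"hue sat of stamp column",)
    hs=cv2.cvtColor(im,cv2.COLOR_BGR2HSV)
    for r in range(186,216,2): print(r,[tuple(int(q) for q in im[r,x][::-1]) for x in(284,290,294,298,304)])
E
```

```text
side0 roll edge bbox [200 335] [239 367] hue sat of stamp column
186 [(194, 174, 162), (181, 157, 142), (190, 156, 135), (187, 159, 137), (182, 149, 131)]
188 [(166, 123, 95), (144, 119, 94), (138, 114, 90), (140, 115, 92), (133, 110, 88)]
190 [(141, 118, 94), (225, 194, 148), (216, 185, 141), (213, 182, 139), (209, 178, 137)]
192 [(209, 177, 136), (225, 194, 148), (219, 187, 143), (213, 182, 140), (211, 180, 139)]
194 [(208, 177, 136), (223, 192, 146), (219, 189, 144), (217, 184, 141), (212, 180, 139)]
196 [(208, 177, 135), (222, 191, 145), (221, 190, 145), (218, 186, 142), (212, 182, 139)]
198 [(208, 178, 136), (221, 190, 145), (222, 191, 146), (219, 187, 143), (212, 182, 139)]
200 [(204, 171, 131), (216, 183, 139), (218, 186, 141), (217, 184, 141), (208, 176, 135)]
202 [(126, 95, 76), (146, 109, 85), (115, 87, 71), (140, 105, 83), (122, 94, 76)]
204 [(190, 161, 124), (89, 70, 61), (95, 74, 63), (97, 74, 63), (186, 158, 123)]
206 [(211, 179, 137), (111, 83, 68), (160, 116, 87), (133, 97, 76), (206, 176, 136)]
208 [(210, 178, 137), (169, 119, 91), (176, 125, 93), (173, 122, 92), (20
[... 898 characters left out ...]
), (73, 82, 94), (206, 177, 137)]
200 [(207, 173, 133), (75, 73, 77), (90, 82, 72), (73, 72, 76), (199, 169, 130)]
202 [(127, 96, 77), (133, 99, 80), (93, 84, 73), (127, 96, 78), (122, 94, 76)]
204 [(192, 163, 125), (90, 72, 62), (98, 87, 77), (97, 75, 64), (188, 161, 125)]
206 [(214, 182, 139), (120, 99, 82), (116, 102, 87), (130, 98, 79), (208, 178, 137)]
208 [(213, 181, 139), (140, 106, 84), (128, 110, 91), (168, 122, 93), (205, 175, 135)]
210 [(213, 181, 139), (96, 74, 63), (110, 83, 69), (94, 74, 64), (205, 175, 135)]
212 [(215, 182, 139), (98, 79, 67), (89, 71, 61), (101, 82, 69), (205, 176, 135)]
214 [(210, 180, 138), (200, 169, 130), (199, 169, 130), (201, 171, 130), (201, 173, 133)]
```

The side view shows the stamp upright at column 294, rows 192–208, exactly as predicted, with the blue pad flat in the bay at rows 188–200. Handing in.

```bash
python3 -c "from cell import ctrl;print(ctrl.close_job())"
```

```text
the job is handed in; nothing more can be done
None
```

All five tools are back in their places, placed in the order you gave and handed in at about 39 s; the label roll was never touched, though the arm hid it in the last top view, so I couldn't confirm its position there.

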